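# Clear the way and swap a label printer's snapped-in ribbon cassette

## Robot

A 6-joint arm with a two-finger parallel gripper is mounted at the origin on the work surface; the furniture and walls round the work are solid. World frame = base frame: x ahead of the robot, y to its left, z up, the work surface at z = 0. Lengths are in mm, angles in degrees, forces in N, time in s.
With the tool pointing down it reaches from about 300 to 850 mm from the base axis. Payload 4.2 kg.
Tool frame: the origin (TCP) lies at the very end of the fingers, on their centre line; the grasp point (between the pads) lies 19 mm behind it; z points along the fingers, y is the direction in which the jaws open and shut (so a half turn about z gives the same grasp; the last joint's range is limited). The gripper opens to 91 mm and grips with 3 to 60 N. Pads are 32 mm wide; open, the fingers measure 118 mm over their backs; the gripper's body (76 mm by 178 mm) begins 60 mm behind the grasp point.
Start: joints at [63.827, 18.312, 89.639, -0, 72.044, -1.146], TCP at [243.254, 521.031, 191.776] pointing down, gripper open.
Joint ranges: [-177.97, 177.97], [-48.28, 115.42], [12.27, 149.76], [-77.06, 257.06], [2.81, 150.46], [-146.56, 146.56]. Speed limits (degrees/s): [147.25, 147.25, 180, 180, 180, 180].

## Interface

Orientations are given as [roll, pitch, yaw] about the fixed x, y, z axes, in that order (R = Rz(yaw) Ry(pitch) Rx(roll)).
In Python, from workcell import telemetry, grab_frame, job gives the robot as it stands.
- The arm moves only by the tool drive_tool, never from a script. Its argument "moves" is a list of rows, each an object of numbers: "claw": the closure, from -1 (fully open) to 1 (shut); "dx", "dy", "dz": the shift along the tool's x, y, z in units of 20 mm (1.0 is 20 mm); "yaw": the turn about the tool's z in units of 0.15 rad (1.0 is 0.15 rad). In form: [{"claw": .., "dx": .., "dy": .., "dz": .., "yaw": ..}, ...]. A call has 1 to 5 rows; each row shifts and turns the pose as measured when the row begins, along the tool's axes as they then stand; what a row does not reach is not made up. A row lasts 1/8 s, in which the tool goes at most 62.5 mm and 10.7 degrees, less where a joint would pass 70% of its speed; a pose out of reach is approached as far as the arm can. A call with a number of a shift or a turn outside -1 to 1 is refused whole. A call with a gripper value outside its range is refused whole. The fingers move at their own pace and stop on an object; "grip_force" is the grip in N (left out, the last holds). Time passes only in rows, so rows that do not move let the fingers close. It gives the time, the measured TCP pose, the force and the opening at its end, in the units of the state.
- telemetry.state(): the state, without advancing time (a new reading comes with each control period).
- grab_frame(name): name is "side" or "top"; returns a dict with "color" (384x512x3 uint8, blue, green, red), "vertical_fov" (degrees; the focal length in pixels is half the picture's height over the tangent of half this angle, whatever the lens; pixels are square), "cx", "cy" (the principal point, pixels), "pose" (4x4, takes a point from camera to world coordinates). Camera axes: x right, y down, z forward; pixel columns grow to the right and rows downward; lengths in mm; the calibration is good to about 2 mm. A picture is of the moment at which its call begins. There is no depth.
- job.job_done(): hands the job in, once; it reports no verdict.
The state is a dict: "time_s": time; "qpos": joint angles; "qvel": joint speeds; "effort": joint torques, N m; "ee_pos": TCP position; "ee_rot": TCP orientation; "force": force on the tool from outside, world axes, zero at the start; "torque": the same for the moment, N m; "gripper_width": finger opening in mm.
Only numpy, scipy, OpenCV 4.12 (cv2) and the standard library are available. Lean on these libraries where they do the work, as an engineer would, in place of code of your own. Each camera call takes 0.05 s, during which the arm holds its last target.

## Task

The label printer's ribbon cassette is used up and the mouse lies in its way: first push the mouse well clear of the front of the printer. Then squeeze the cassette's two sprung tabs together to free it, draw it straight out from under the hood and put it flat, right way up, in the open tray; last, slide the fresh cassette lying on the desk in under the hood, fully home, until both its tabs have sprung out into their catches. Do not knock over or shift the bottles and the glue stick standing beside the printer.

Things in the scene. Friction and masses are not known exactly. Their poses are not given: they have to be found in the camera images.
- printer: white and grey label printer, 185 x 130 x 76 mm, fixed. Origin at desk height; x to its rear, y to its left, z up. Deck 12 mm high, from x = -100 mm. On it two round-topped guide cheeks, 68 mm apart, 24 mm high, flaring to 78 mm at the front mouth. From x = 2 mm a hood covers the deck, underside 41 mm, top 76 mm above the desk. A cassette comes out toward -x only
- printer_home (a point): where the point between the tabs (see the cassettes) must be when a cassette is home: x = -42 mm, y = 0, z = 49 mm of the printer, same axes; a home cassette has 2 mm play either way to the back stop and the catches. Drawn 62 mm or more toward -x from here the cassette's rear end is clear of the hood. Pockets in the cheeks, beside this point, take the tabs' catches
- spent_middle (a point): used cassette, snapped in the printer at the start: 130 x 64 mm, about 150 g; front part 70 mm long and 12 mm thick, with two upright sprung tabs on it; rear part 60 mm long, 26 mm thick. This point is midway between the tabs, 37 mm above the underside: pinch here, along y. x to the rear end (which goes under the hood), y to the left tab, z up
- fresh_middle (a point): fresh cassette, flat on the right of the desk; same shape and axes as the used one: point midway between its tabs, 37 mm above its underside. From it the front end is 24 mm toward -x, the middle 41 mm, the centre of mass some 30 mm and the rear end 106 mm toward +x. Behind it a monitor's screen slants over the desk, from about (0.40, -0.32) to (0.70, -0.04) m
- spent_left (a joint): how far the left tab of the used cassette is pressed inward: 0 sprung out, 0.007 (m) fully in at its stop; spring about 1.5 N at rest, 4.5 N fully in. Each tab is 26 mm long (along x), 6 mm thick, its top 50 mm above the cassette's underside; outer faces 48 mm apart at rest, 34 mm squeezed. Held squeezed, the cassette can be drawn, lifted and carried
- spent_right (a joint): how far the right tab of the used cassette is pressed inward: 0 sprung out, 0.007 (m) fully in at its stop; spring about 1.5 N at rest, 4.5 N fully in. At rest each tab's square catch, near the underside, sticks out 7 mm beyond the cassette's side, with a sloping rear; squeezed, it is inside
- fresh_left (a joint): how far the left tab of the fresh cassette is pressed inward: 0 sprung out, 0.007 (m) fully in at its stop; spring about 1.5 N at rest, 4.5 N fully in
- fresh_right (a joint): how far the right tab of the fresh cassette is pressed inward: 0 sprung out, 0.007 (m) fully in at its stop; spring about 1.5 N at rest, 4.5 N fully in. Pushed in along the guides without squeezing, the catches' sloping rears ride in and snap at some 10 N
- tray: brown open tray, 145 (x) x 165 (y) x 38 mm, fixed, on the left of the desk; walls and floor 4 mm thick; origin under its centre at desk height, z up
- gel: standing hand-gel bottle with blue cap, 38 x 47 x 106 mm, beside the printer's hood on its right; origin at the centre of its underside
- glue_stick: standing glue stick, 27 mm across, 92 mm high, beside the printer's hood on its left; origin at the centre of its underside
- corrector: standing correction-fluid bottle, 31 mm across, 72 mm high, beside the printer's deck on its left; origin at the centre of its underside
- mouse_middle (a point): black computer mouse, 110 (x) x 54 (y) x 40 mm, 20 mm above the desk at its centre, z up, x along its length. At the start it lies just in front of the printer's deck, where the cassette must come out (the drawn-out cassette's front reaches x = -128 mm of the printer); it slides easily on the desk. Toward the robot from there the desk is free

How it is judged:
By the outcome, as a careful person would: the job done as asked, in the order asked, and still so for the second after the job is handed in, with the robot touching nothing.
It also fails if it takes over 64 s, if anything falls off the work surface, if the arm or the gripper's body presses on something with over 40 N, if the wrist force passes 120 N, or if a joint passes its speed limit or range.

## Working session

There is one attempt and no reset: what is moved stays moved. The work goes in short steps, Python scripts to look and compute and a tool call to move; the robot and the scene stay as the last step left them, time stands still between calls to the robot, and variables do not carry over. Pictures are saved under pics/ and viewed, and the job is handed in when it is done.

Besides the shell and the picture viewer there is one more tool, called after ">>>" as name(argument=value, ...) on one line, values as JSON. drive_tool: Moves the arm, as the interface text tells. Its arguments: {"type":"object","properties":{"moves":{"type":"array"},"grip_force":{"type":"number"}},"required":["moves"]}

```bash
ls; mkdir -p pics
python3 - <<'E'
from workcell import telemetry, grab_frame, job
import cv2
print(telemetry.state())
for n in("side","top"):
    f=grab_frame(n); cv2.imwrite(f"pics/{n}0.png",f["color"]); print(n,f["vertical_fov"],f["cx"],f["cy"],f["pose"])
E
```

```text
pics
{'time_s': 0.0, 'qpos': array([ 6.38275317e+01,  1.83514940e+01,  8.97073073e+01, -1.09236038e-03,
        7.20403278e+01, -1.14741427e+00]), 'qvel': array([ 0.04980139, -0.03160826,  0.02428657, -0.10077593,  0.09385886,
        0.03224029]), 'effort': array([ 1.85939452e-04, -4.12459946e+01, -2.31971776e+01,  7.27123604e-02,
        4.57682158e-02, -1.52357202e-04]), 'ee_pos': array([243.01736843, 520.53412551, 190.91565246]), 'ee_rot': array([-1.79900870e+02, -9.46698639e-04,  1.54975283e+02]), 'force': array([ 0.81909204, -0.02088706, -0.06361843]), 'torque': array([-0.01961053, -0.03236514, -0.01430066]), 'gripper_width': 91.26236417235849}
side 44.10648856194742 256.1431174887851 186.64088541655903 [[-2.91784357e-01  8.30527486e-01 -4.74432275e-01  1.05684767e+03]
 [ 9.56480315e-01  2.51958354e-01 -1.47181504e-01  2.33073353e+02]
 [-2.70110933e-03 -4.96730392e-01 -8.67900698e-01  1.02449780e+03]
 [ 0.00000000e+00  0.00000000e+00  0.00000000e+00  1.00000000e+00]]
top 54.937607603682096 256.06289939457594 185.50081908214273 [[ 1.87230466e-02 -9.94504698e-01  1.03004146e-01  4.29367006e+02]
 [-9.99411924e-01 -2.15757938e-02 -2.66512793e-02  6.93068528e+01]
 [ 2.87272187e-02 -1.02444579e-01 -9.94323818e-01  9.00006068e+02]
 [ 0.00000000e+00  0.00000000e+00  0.00000000e+00  1.00000000e+00]]
```

View pics/side0.png

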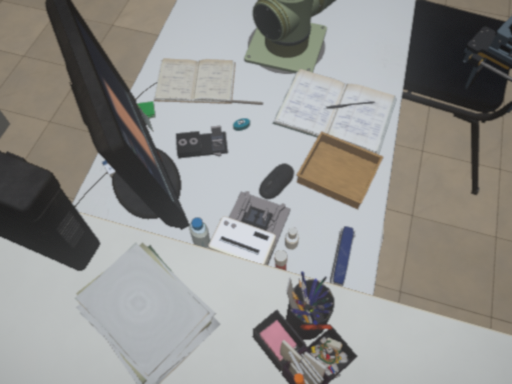

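View pics/top0.png

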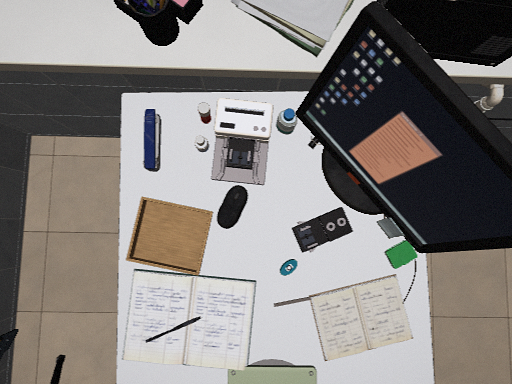

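The side view shows the printer at about (250,230), the mouse at (277,180), the tray at (340,168) and the fresh cassette at (202,142). In the top view they are at (241,140), (232,206), (170,235) and (322,229). Next I'll enlarge crops.

Run:
```python
import cv2
t=cv2.imread("pics/top0.png"); s=cv2.imread("pics/side0.png")
def c(im,x0,y0,w,h,k,n): cv2.imwrite(n,cv2.resize(im[y0:y0+h,x0:x0+w],None,fx=k,fy=k,interpolation=cv2.INTER_CUBIC))
c(t,190,90,120,90,6,"pics/tp.png")
c(t,280,195,80,60,8,"pics/tf.png")
c(t,120,180,130,100,6,"pics/tt.png")
c(s,195,180,110,90,7,"pics/sp.png")
c(s,165,110,80,60,8,"pics/sf.png")
```

```text
(no output)
```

View pics/tp.png

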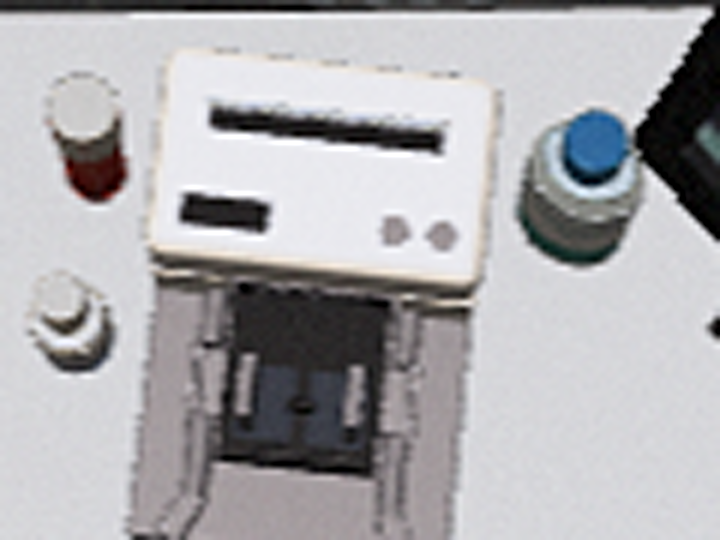

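View pics/tf.png

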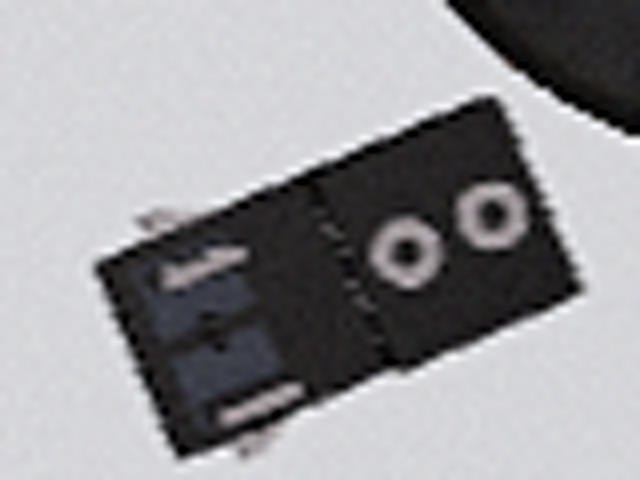

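View pics/tt.png

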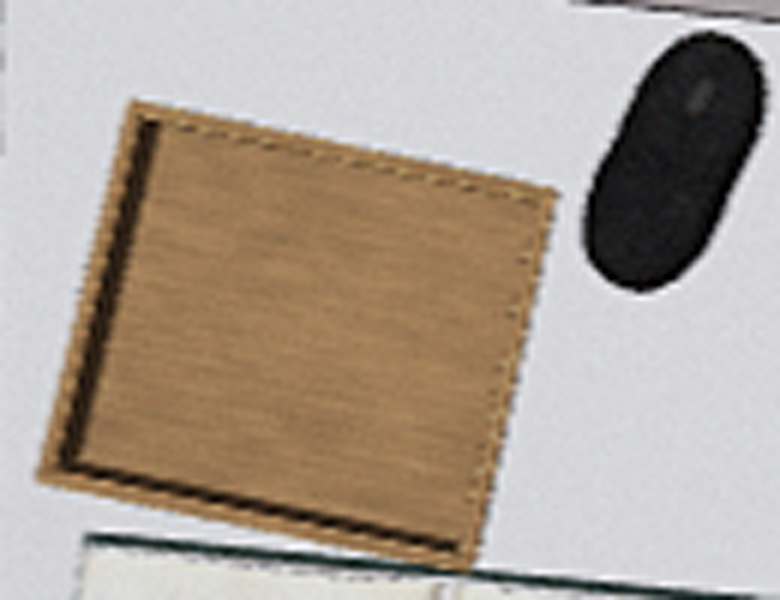

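View pics/sp.png

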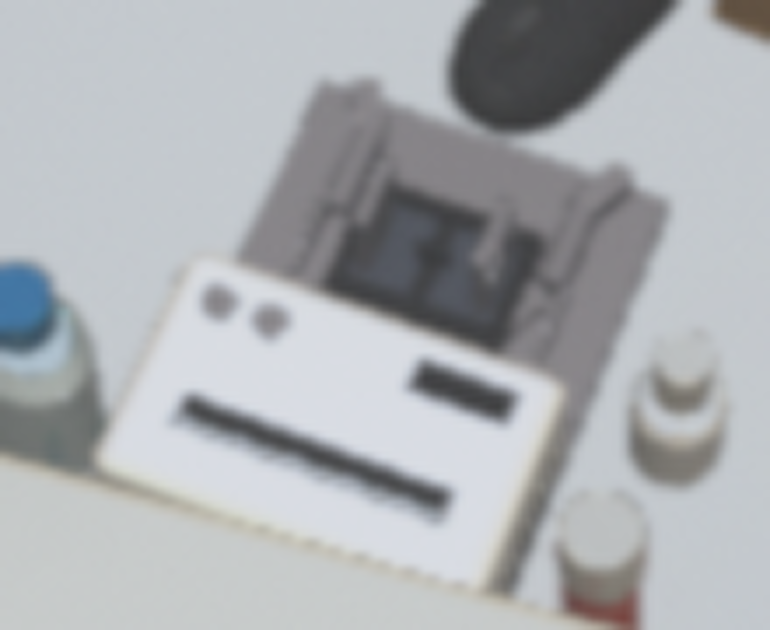

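View pics/sf.png

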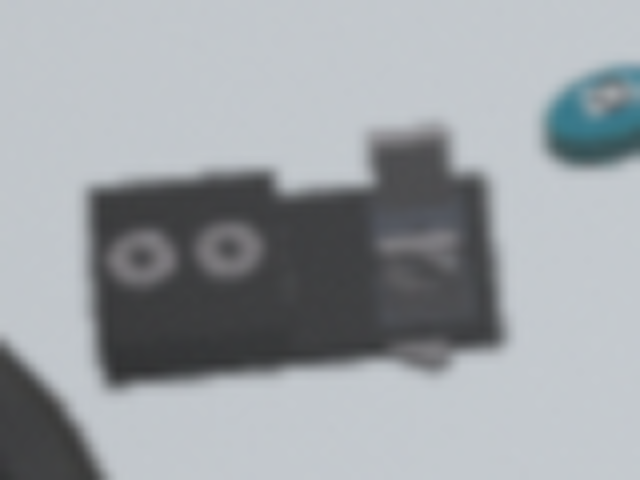

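```bash
cat > h.py <<'E'
import numpy as np
from scipy.optimize import least_squares
P={'side':(44.10648856,256.1431175,186.6408854,np.array([[-2.91784357e-01,8.30527486e-01,-4.74432275e-01,1.05684767e+03],[9.56480315e-01,2.51958354e-01,-1.47181504e-01,2.33073353e+02],[-2.70110933e-03,-4.96730392e-01,-8.67900698e-01,1.02449780e+03]])),
'top':(54.937607603682096,256.06289939457594,185.50081908214273,np.array([[1.87230466e-02,-9.94504698e-01,1.03004146e-01,4.29367006e+02],[-9.99411924e-01,-2.15757938e-02,-2.66512793e-02,6.93068528e+01],[2.87272187e-02,-1.02444579e-01,-9.94323818e-01,9.00006068e+02]]))}
def proj(cam,X):
    fov,cx,cy,T=P[cam]; f=192/np.tan(np.radians(fov/2))
    p=(np.asarray(X)-T[:,3])@T[:,:3]
    return np.c_[cx+f*p[...,0]/p[...,2],cy+f*p[...,1]/p[...,2]]
def ray(cam,uv,z):
    fov,cx,cy,T=P[cam]; f=192/np.tan(np.radians(fov/2))
    d=T[:,:3]@np.array([(uv[0]-cx)/f,(uv[1]-cy)/f,1]); return T[:,3]+d*(z-T[2,3])/d[2]
def crop(o,k,uv): return np.array(o)+(np.asarray(uv,float)+.5)/k-.5
def fit(obs,x0):
    # obs: list (cam,local xyz,uv)
    def loc(p,L): 
        c,s=np.cos(p[2]),np.sin(p[2]); return np.array([p[0]+c*L[0]-s*L[1],p[1]+s*L[0]+c*L[1],L[2]])
    def r(p): return np.concatenate([(proj(c,loc(p,L)[None])[0]-uv) for c,L,uv in obs])
    s=least_squares(r,[x0[0],x0[1],np.radians(x0[2])],loss='soft_l1',x_scale=[1,1,.01])
    return s.x[0],s.x[1],np.degrees(s.x[2]),np.round(r(s.x).reshape(-1,2),1)
E
cat > m.py <<'E'
from h import *
tp=lambda *a:crop((190,90),6,a); tf=lambda *a:crop((280,195),8,a); tt=lambda *a:crop((120,180),6,a); sp=lambda *a:crop((195,180),7,a); sf=lambda *a:crop((165,110),8,a)
T=[('top',(85,65,76),tp(168,52)),('top',(85,-65,76),tp(495,80)),('top',(2,65,76),tp(150,245)),('top',(2,-65,76),tp(478,285)),
('top',(-42,21,62),tp(244,384)),('top',(-42,-21,62),tp(355,394))]
S=[('side',(2,-65,76),sp(190,258)),('side',(2,65,76),sp(562,385)),('side',(85,65,76),sp(487,588)),('side',(85,-65,76),sp(100,465)),('side',(-100,65,12),sp(668,205))]
for o in (T,S,T+S): print('printer',fit(o,(600,80,0)))
T=[('top',(0,21,50),tf(206,267)),('top',(0,-21,50),tf(261,401)),('top',(-24,32,12),tf(95,265)),('top',(-24,-32,12),tf(180,458)),('top',(106,-32,26),tf(582,290)),('top',(106,32,26),tf(497,95))]
S=[('side',(0,21,50),sf(418,243)),('side',(0,-21,50),sf(408,133)),('side',(106,-32,26),sf(90,188)),('side',(-24,-32,12),sf(487,177)),('side',(106,32,0),sf(112,385)),('side',(46,-32,26),sf(272,175))]
for o in (T,S,T+S): print('fresh',fit(o,(450,-60,-60)))
T=[('top',(72.5,82.5,38),tt(133,100)),('top',(72.5,-82.5,38),tt(555,190)),('top',(-72.5,-82.5,38),tt(472,570)),('top',(-72.5,82.5,38),tt(40,478))]
print('tray',fit(T,(450,300,-10)))
print('mouse',ray('top',tt(675,162),20), ray('top',tt(720,35),10),ray('top',tt(635,288),10))
print('gel',ray('top',tp(598,145),106),ray('top',tp(580,215),20)); print('glue',ray('top',tp(82,100),92),ray('top',tp(97,180),5)); print('corr',ray('top',tp(62,303),72),ray('top',tp(78,345),10))
E
python3 m.py
```

```text
printer (np.float64(628.6602607977718), np.float64(82.78302690304268), np.float64(-4.7206186113111475), array([[-0.5, -2.1],
       [ 1.3, -0.6],
       [-1.6,  1. ],
       [ 0.6,  0.4],
       [ 0.2,  0. ],
       [-0.2,  0.3]]))
printer (np.float64(632.2011697027663), np.float64(85.42412619329747), np.float64(-3.7016401446455656), array([[ 0.2, -1.5],
       [ 2.1, -0.8],
       [-0.4,  4.1],
       [-1.8,  1.4],
       [ 0.1, -0.7]]))
printer (np.float64(629.3590070627747), np.float64(83.69573405366846), np.float64(-4.0949645395279575), array([[-1.3, -2.1],
       [ 0.5, -1.3],
       [-2.1,  1. ],
       [ 0.2, -0.2],
       [-0. , -0.2],
       [-0.3, -0.1],
       [-0. , -3. ],
       [ 1.6, -2. ],
       [-1.1,  2.7],
       [-2.3, -0.3],
       [-0. , -1.6]]))
fresh (np.float64(402.85226650969025), np.float64(-75.78162862858434), np.float64(-65.96511349769902), array([[-0.5, -0.1],
       [-0. ,  0.2],
       [-0.1, -0.3],
       [-0.1,  0.5],
       [ 0.6,  0.1],
       [ 0.2, -0.4]]))
fresh (np.float64(404.38502195724584), np.float64(-73.78682987206399), np.float64(-66.303
[... 371 characters left out ...]
     [ 0. , -0.4],
       [-0. ,  0. ],
       [-0.6, -0.6],
       [-0.1, -1. ],
       [-0.9,  0.7],
       [-0.3, -1.3]]))
tray (np.float64(399.77163843750316), np.float64(242.78460843458376), np.float64(-10.805938717078734), array([[ 0.3,  0.6],
       [-0.4,  0.3],
       [-0.5, -0.7],
       [ 0.6, -0.3]]))
mouse [468.90205446 101.80787716  20.        ] [520.90382646  85.35231688  10.        ] [418.89091501 116.81041228  10.        ]
gel [672.75327262 -22.41670657 106.        ] [669.67178426 -25.27976883  20.        ]
glue [688.97993973 169.34691066  92.        ] [683.22886889 172.83203285   5.        ]
corr [616.1614674 176.735016   72.       ] [612.93467393 177.70627465  10.        ]
```

```bash
cat > g.py <<'E'
import sys,numpy as np
from workcell import telemetry
# usage: g.py x y z yaw [n] : rows from present pose to target
s=telemetry.state(); p=s['ee_pos'].copy(); yw=s['ee_rot'][2]
t=np.array([float(a) for a in sys.argv[1:4]]); ty=float(sys.argv[4])
print('t %.2f'%s['time_s'],p.round(1),s['ee_rot'].round(2),'F',s['force'].round(1),'w %.1f'%s['gripper_width'])
k=int(sys.argv[5]) if len(sys.argv)>5 else 0
d=t-p; dy=(ty-yw+180)%360-180; print('delta',d.round(1),'dyaw %.2f'%dy)
th=np.radians(yw)
a=lambda th,d:np.array([np.cos(th)*d[0]+np.sin(th)*d[1],np.sin(th)*d[0]-np.cos(th)*d[1],-d[2]])/20
u=a(th,d); yu=-np.radians(dy)/.15
n=k or int(np.ceil(max(abs(u).max(),abs(yu))))
print('units',u.round(2),yu.round(2),'n',n)
for i in range(n):
    print(a(th,d/n).round(2),round(yu/n,2)); th+=np.radians(dy/n)
E
python3 g.py 469 102 120 163
python3 - <<'E'
from h import *
tp=lambda *a:crop((190,90),6,a)
def yw(a,b,z,off):
    d=ray('top',b,z)-ray('top',a,z); return np.degrees(np.arctan2(d[1],d[0]))-off,np.linalg.norm(d)
print(yw(tp(495,80),tp(168,52),76,90),yw(tp(478,275),tp(152,245),76,90),yw(tp(132,530),tp(160,280),12,0),yw(tp(355,394),tp(244,384),62,90),yw(tp(447,530),tp(468,305),12,0))
print(ray('top',tp(299,389),62))
print('clip',ray('top',(289,267),5),'nb',ray('top',(255,280),0),ray('top',(135,270),0))
E
```

```text
t 0.10 [243.  520.6 191. ] [-179.91   -0.    154.98] F [-1.  -0.  -0.1] w 91.4
delta [ 226.  -418.6  -71. ] dyaw 8.02
units [-19.09 -14.18   3.55] -0.93 n 20
[-0.95 -0.71  0.18] -0.05
[-0.95 -0.72  0.18] -0.05
[-0.94 -0.72  0.18] -0.05
[-0.94 -0.73  0.18] -0.05
[-0.93 -0.74  0.18] -0.05
[-0.93 -0.74  0.18] -0.05
[-0.92 -0.75  0.18] -0.05
[-0.92 -0.76  0.18] -0.05
[-0.91 -0.76  0.18] -0.05
[-0.91 -0.77  0.18] -0.05
[-0.9  -0.77  0.18] -0.05
[-0.9  -0.78  0.18] -0.05
[-0.89 -0.79  0.18] -0.05
[-0.89 -0.79  0.18] -0.05
[-0.88 -0.8   0.18] -0.05
[-0.87 -0.81  0.18] -0.05
[-0.87 -0.81  0.18] -0.05
[-0.86 -0.82  0.18] -0.05
[-0.86 -0.82  0.18] -0.05
[-0.85 -0.83  0.18] -0.05
(np.float64(-3.409019128163237), np.float64(125.50403698722835)) (np.float64(-3.8856067452695555), np.float64(124.01902513104409)) (np.float64(-4.551894837662039), np.float64(103.12765644140109)) (np.float64(-3.8408253486072255), np.float64(42.667564703743366)) (np.float64(-4.350031254130363), np.float64(93.05045130606422))
[587.17405595  86.46684727  62.        ]
clip [328.08686216 -37.05188918   5.        ] nb [295.75532472  43.47325529   0.        ] [314.8724371  328.67661136   0.        ]
```

>>> drive_tool(moves=[{"claw":-1,"dx":-0.95,"dy":-0.71,"dz":0.1,"yaw":-0.2},{"claw":-1,"dx":-0.95,"dy":-0.72,"dz":0.2,"yaw":-0.2},{"claw":-1,"dx":-0.95,"dy":-0.74,"dz":0.2,"yaw":-0.2},{"claw":-1,"dx":-0.95,"dy":-0.76,"dz":0.2,"yaw":-0.2},{"claw":-1,"dx":-0.95,"dy":-0.78,"dz":0.2,"yaw":-0.2}], grip_force=6)

```text
time_s: 0.72
ee_pos: [304.4, 414.1, 170.4]
ee_rot: [-179.7, -0.1, 164.0]
force: [0.5, 0.6, 0.4]
gripper_width: 91.2
```

```bash
python3 g.py 469 102 120 163|head -6
```

```text
t 0.72 [304.4 414.1 170.4] [-1.7969e+02 -9.0000e-02  1.6404e+02] F [0.5 0.6 0.4] w 91.2
delta [ 164.6 -312.1  -50.4] dyaw -1.04
units [-12.2  -12.74   2.52] 0.12 n 13
[-0.94 -0.98  0.19] 0.01
[-0.94 -0.98  0.19] 0.01
[-0.94 -0.98  0.19] 0.01
```

>>> drive_tool(moves=[{"claw":-1,"dx":-0.94,"dy":-0.98,"dz":0.2},{"claw":-1,"dx":-0.94,"dy":-0.98,"dz":0.2},{"claw":-1,"dx":-0.94,"dy":-0.98,"dz":0.2},{"claw":-1,"dx":-0.94,"dy":-0.98,"dz":0.2},{"claw":-1,"dx":-0.94,"dy":-0.98,"dz":0.2}])

```text
validation failed for argument at $.mo...
```

>>> drive_tool(moves=[{"claw":-1,"dx":-0.94,"dy":-0.98,"dz":0.2},{"claw":-1,"dx":-0.94,"dy":-0.98,"dz":0.2},{"claw":-1,"dx":-0.94,"dy":-0.98,"dz":0.2},{"claw":-1,"dx":-0.94,"dy":-0.98,"dz":0.2},{"claw":-1,"dx":-0.94,"dy":-0.98,"dz":0.2}])

```text
validation failed for argument at $.mo...
```

```bash
python3 g.py 469 102 12 163|head -4
```

```text
t 0.72 [304.4 414.1 170.4] [-1.7969e+02 -9.0000e-02  1.6404e+02] F [0.5 0.6 0.4] w 91.2
delta [ 164.6 -312.1 -158.4] dyaw -1.04
units [-12.2  -12.74   7.92] 0.12 n 13
[-0.94 -0.98  0.61] 0.01
```

All five keys are needed in every row.

>>> drive_tool(moves=[{"claw":-1,"dx":-0.94,"dy":-0.98,"dz":0.2,"yaw":0},{"claw":-1,"dx":-0.94,"dy":-0.98,"dz":0.2,"yaw":0},{"claw":-1,"dx":-0.94,"dy":-0.98,"dz":0.2,"yaw":0},{"claw":-1,"dx":-0.94,"dy":-0.98,"dz":0.2,"yaw":0},{"claw":-1,"dx":-0.94,"dy":-0.98,"dz":0.2,"yaw":0}])

```text
time_s: 1.35
ee_pos: [368.6, 288.9, 148.3]
ee_rot: [-179.5, -0.2, 164.1]
force: [-0.1, -0.6, -0.4]
gripper_width: 91.4
```

>>> drive_tool(moves=[{"claw":-1,"dx":-0.94,"dy":-0.98,"dz":0.2,"yaw":0},{"claw":-1,"dx":-0.94,"dy":-0.98,"dz":0.2,"yaw":0},{"claw":-1,"dx":-0.94,"dy":-0.98,"dz":0.2,"yaw":0},{"claw":-1,"dx":-0.94,"dy":-0.98,"dz":0.2,"yaw":0},{"claw":-1,"dx":-0.94,"dy":-0.98,"dz":0.2,"yaw":0}])

```text
time_s: 1.98
ee_pos: [432.4, 163.9, 126.8]
ee_rot: [-179.4, -0.3, 164.1]
force: [-0.3, -0.2, -0.9]
gripper_width: 91.3
```

```bash
python3 g.py 469 102 12 163|head -4
```

```text
t 1.98 [432.4 163.9 126.8] [-179.37   -0.33  164.1 ] F [-0.3 -0.2 -0.9] w 91.3
delta [  36.6  -61.9 -114.8] dyaw -1.10
units [-2.61 -2.48  5.74] 0.13 n 6
[-0.43 -0.41  0.96] 0.02
```

>>> drive_tool(moves=[{"claw":-1,"dx":-0.87,"dy":-0.83,"dz":0.3,"yaw":0.03},{"claw":-1,"dx":-0.87,"dy":-0.83,"dz":0.3,"yaw":0.03},{"claw":-1,"dx":-0.87,"dy":-0.83,"dz":0.3,"yaw":0.03},{"claw":-1,"dx":0,"dy":0,"dz":1,"yaw":0.03},{"claw":-1,"dx":0,"dy":0,"dz":1,"yaw":0}])

```text
time_s: 2.6
ee_pos: [470.0, 96.9, 67.2]
ee_rot: [-179.4, -0.3, 162.8]
force: [0.1, -0.5, 0.5]
gripper_width: 91.0
```

```bash
python3 g.py 469 102 14 163|head -4
```

```text
t 2.60 [470.   96.9  67.2] [-179.37   -0.28  162.83] F [ 0.1 -0.5  0.5] w 91.0
delta [ -1.    5.1 -53.2] dyaw 0.17
units [0.12 0.23 2.66] -0.02 n 3
[0.04 0.08 0.89] -0.01
```

>>> drive_tool(moves=[{"claw":-1,"dx":0.1,"dy":0.2,"dz":0.5,"yaw":0},{"claw":-1,"dx":0,"dy":0,"dz":1,"yaw":0},{"claw":-1,"dx":0,"dy":0,"dz":1,"yaw":0},{"claw":0.3,"dx":0,"dy":0,"dz":0,"yaw":0},{"claw":0.3,"dx":0,"dy":0,"dz":0,"yaw":0}])

```text
time_s: 3.22
ee_pos: [468.3, 102.0, 15.3]
ee_rot: [-179.3, -0.4, 162.9]
force: [-0.0, -0.6, -0.3]
gripper_width: 74.3
```

```bash
python3 g.py 365 72 14 163|head -4
```

```text
t 3.23 [468.3 102.   15.3] [-179.35   -0.38  162.86] F [-0.  -0.6 -0.3] w 74.3
delta [-103.3  -30.    -1.3] dyaw 0.14
units [ 4.49 -2.96  0.06] -0.02 n 5
[ 0.9  -0.59  0.01] -0.0
```

>>> drive_tool(moves=[{"claw":0.5,"dx":0,"dy":0,"dz":0,"yaw":0},{"claw":0.5,"dx":0,"dy":0,"dz":0,"yaw":0},{"claw":0.5,"dx":0,"dy":0,"dz":0,"yaw":0},{"claw":0.5,"dx":0.2,"dy":-0.1,"dz":0,"yaw":0},{"claw":0.5,"dx":0.5,"dy":-0.3,"dz":0,"yaw":0}])

```text
time_s: 3.85
ee_pos: [453.9, 98.9, 17.5]
ee_rot: [-179.5, -0.1, 162.9]
force: [0.4, 0.1, 0.4]
gripper_width: 24.9
```

>>> drive_tool(moves=[{"claw":0.5,"dx":0.85,"dy":-0.55,"dz":0,"yaw":0},{"claw":0.5,"dx":0.85,"dy":-0.55,"dz":0,"yaw":0},{"claw":0.5,"dx":0.85,"dy":-0.55,"dz":0,"yaw":0},{"claw":0.5,"dx":0.8,"dy":-0.55,"dz":0,"yaw":0},{"claw":0.5,"dx":0.4,"dy":-0.3,"dz":0,"yaw":0}])

```text
time_s: 4.47
ee_pos: [359.6, 71.4, 17.9]
ee_rot: [-179.4, -0.3, 162.9]
force: [0.5, -0.1, -0.1]
gripper_width: 23.0
```

```bash
python3 - <<'E'
from workcell import grab_frame
import cv2
f=grab_frame("top")["color"]; cv2.imwrite("pics/top1.png",cv2.resize(f[120:320,110:370],None,fx=3,fy=3))
E
python3 g.py 365 72 14 163|head -3
```

```text
t 4.53 [358.3  71.1  17.7] [-179.33   -0.41  162.87] F [-1.7 -0.1  0.4] w 22.6
delta [ 6.7  0.9 -3.7] dyaw 0.13
units [-0.31  0.14  0.19] -0.02 n 1
```

View pics/top1.png

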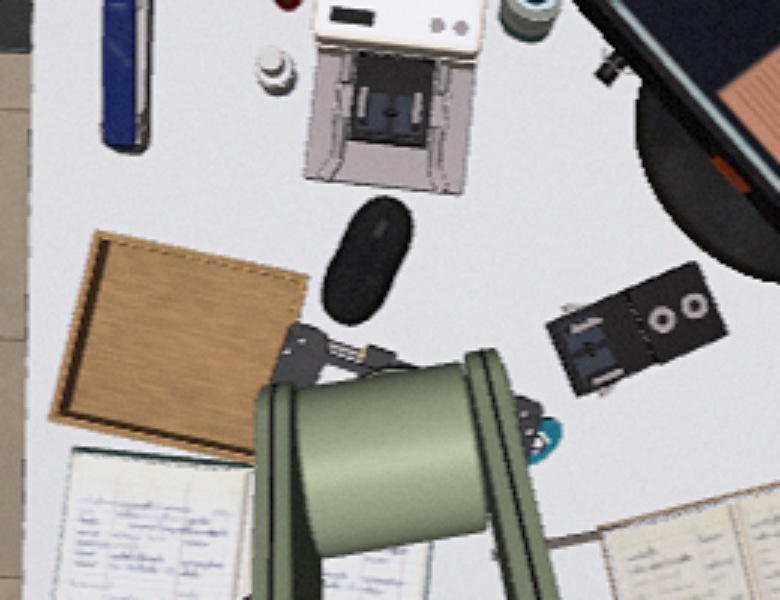

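Run:
```python
from workcell import grab_frame
import cv2
from h import *
f=grab_frame("side")["color"]; cv2.imwrite("pics/side1.png",cv2.resize(f[30:230,150:410],None,fx=3,fy=3,interpolation=cv2.INTER_CUBIC))
for z in(18,97,150): print(proj('top',[[358,71,z]]),proj('side',[[358,71,z]]))
```

```text
[[244.01592303 254.00259993]] [[276.04724135 139.86509687]]
[[243.87919741 257.02639222]] [[277.13616752 121.07335679]]
[[243.7711645 259.4156231]] [[277.94181553 107.1701846 ]]
```

View pics/side1.png

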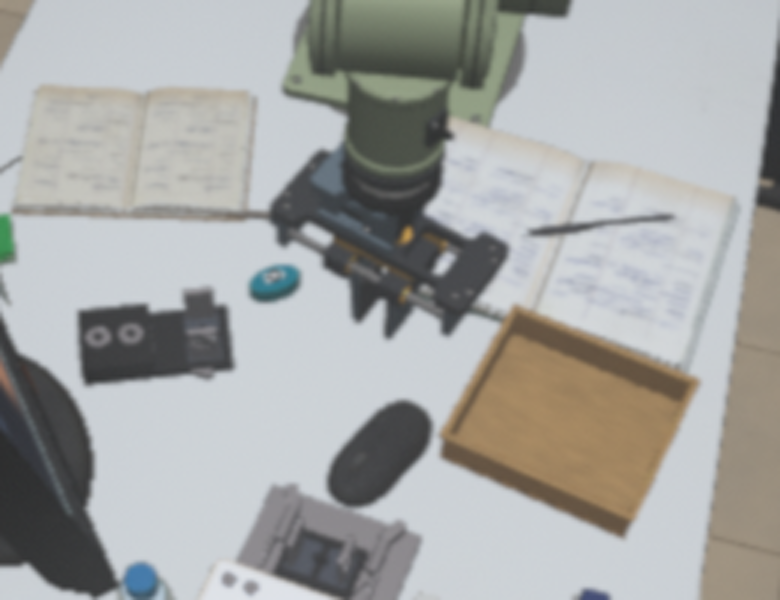

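Run:
```python
from h import *
for z in(0,20,40): print(z,ray('top',(232.3,206.7),z),ray('side',(276.7,181),z))
print(proj('top',[[469,102,20]]),proj('side',[[469,102,20]]))
for uv in [(390,197),(345,325)]: print(ray('top',(110+uv[0]/3,120+uv[1]/3),15))
for uv in [(332,490),(428,410)]: print(ray('side',(150+uv[0]/3,30+uv[1]/3),15))
```

```text
0 [469.52764472 102.01328523   0.        ] [466.2616514  103.90478881   0.        ]
20 [468.6351921  101.28648052  20.        ] [477.79092982 106.4263865   20.        ]
40 [467.74273948 100.55967581  40.        ] [489.32020823 108.94798418  40.        ]
[[232.00349413 206.54050825]] [[275.93930579 177.61388213]]
[519.80656943  84.24633141  15.        ]
[417.16163463 117.48318234  15.        ]
[519.77038768  77.89474544  15.        ]
[423.0090181  132.86944366  15.        ]
```

>>> drive_tool(moves=[{"claw":-1,"dx":0,"dy":0,"dz":-1,"yaw":0},{"claw":-1,"dx":0,"dy":0,"dz":-1,"yaw":0},{"claw":-1,"dx":-1,"dy":0.6,"dz":-0.5,"yaw":0},{"claw":-1,"dx":-1,"dy":0.6,"dz":0,"yaw":0},{"claw":-1,"dx":-1,"dy":0.6,"dz":0,"yaw":0}])

```text
time_s: 5.2
ee_pos: [432.9, 89.7, 69.8]
ee_rot: [-179.5, -0.1, 162.8]
force: [0.0, 0.6, -0.1]
gripper_width: 70.1
```

```bash
python3 g.py 469 102 8 163|head -3
```

```text
t 5.20 [432.9  89.7  69.8] [-1.7951e+02 -8.0000e-02  1.6284e+02] F [ 0.   0.6 -0.1] w 70.1
delta [ 36.1  12.3 -61.8] dyaw 0.16
units [-1.54  1.12  3.09] -0.02 n 4
```

>>> drive_tool(moves=[{"claw":-1,"dx":-0.9,"dy":0.6,"dz":0,"yaw":0},{"claw":-1,"dx":-0.6,"dy":0.5,"dz":0,"yaw":0},{"claw":-1,"dx":0,"dy":0,"dz":1,"yaw":0},{"claw":-1,"dx":0,"dy":0,"dz":1,"yaw":0},{"claw":-1,"dx":0,"dy":0,"dz":1,"yaw":0}])

```text
time_s: 5.82
ee_pos: [476.4, 103.8, 9.5]
ee_rot: [-179.8, 0.4, 162.8]
force: [-0.4, -0.7, -0.3]
gripper_width: 91.4
```

>>> drive_tool(moves=[{"claw":0,"dx":0,"dy":0,"dz":0,"yaw":0},{"claw":0,"dx":0,"dy":0,"dz":0,"yaw":0},{"claw":0,"dx":0,"dy":0,"dz":0,"yaw":0}])

```text
time_s: 6.2
ee_pos: [476.6, 104.1, 9.5]
ee_rot: [-179.7, 0.3, 162.9]
force: [-0.2, -0.4, 0.7]
gripper_width: 64.5
```

```bash
python3 - <<'E'
from workcell import grab_frame
import cv2
f=grab_frame("side")["color"]; cv2.imwrite("pics/side2.png",cv2.resize(f[100:220,220:360],None,fx=5,fy=5,interpolation=cv2.INTER_CUBIC))
E
python3 g.py 469 102 8 163|head -3
```

```text
t 6.25 [476.7 104.2   9.6] [-179.75    0.33  162.86] F [-0.5 -0.7 -0.3] w 60.3
delta [-7.7 -2.2 -1.6] dyaw 0.14
units [ 0.34 -0.22  0.08] -0.02 n 1
```

View pics/side2.png

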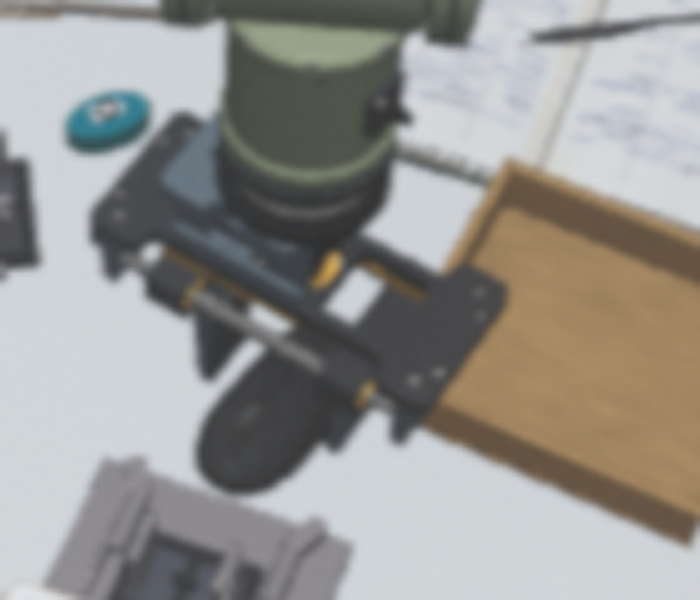

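>>> drive_tool(moves=[{"claw":0.3,"dx":0,"dy":0,"dz":0,"yaw":0},{"claw":0.3,"dx":0,"dy":0,"dz":0,"yaw":0}], grip_force=10)

```text
time_s: 6.5
ee_pos: [477.3, 104.3, 10.5]
ee_rot: [-179.8, 0.4, 162.9]
force: [-0.5, -0.1, -0.5]
gripper_width: 40.3
```

```bash
python3 - <<'E'
from workcell import grab_frame
import cv2,numpy as np
f=grab_frame("side")["color"]; a=cv2.resize(f[130:220,240:340],None,fx=7,fy=7,interpolation=cv2.INTER_CUBIC); cv2.imwrite("pics/side3.png",cv2.convertScaleAbs(a,alpha=1.3,beta=10))
E
python3 g.py 469 102 8 163|head -1
```

```text
t 6.55 [477.3 104.3  10.5] [-179.8     0.42  162.86] F [-0.5  0.5  0.9] w 36.0
```

View pics/side3.png

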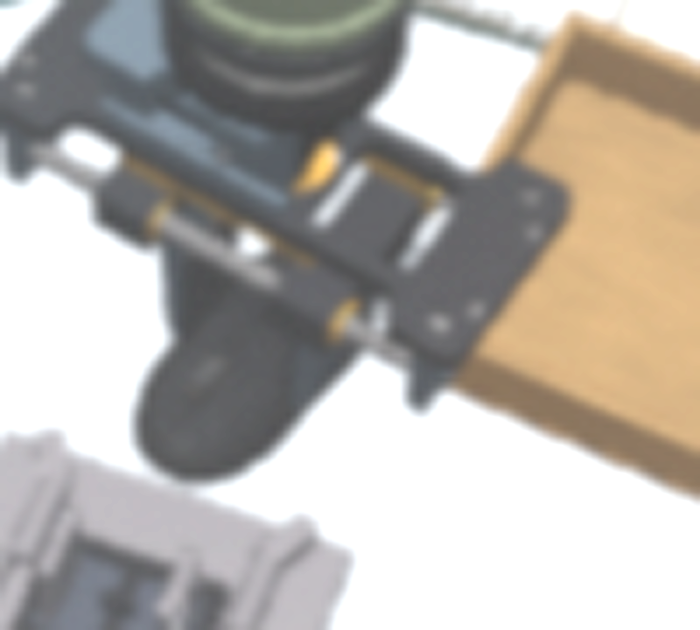

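>>> drive_tool(moves=[{"claw":1,"dx":0,"dy":0,"dz":0,"yaw":0},{"claw":1,"dx":0,"dy":0,"dz":0,"yaw":0},{"claw":1,"dx":0,"dy":0,"dz":0,"yaw":0},{"claw":1,"dx":0,"dy":0,"dz":0,"yaw":0}])

```text
time_s: 7.05
ee_pos: [477.9, 103.6, 13.2]
ee_rot: [-179.8, 0.5, 162.9]
force: [-1.8, -1.2, 8.8]
gripper_width: 12.4
```

```bash
python3 - <<'E'
from workcell import grab_frame
import cv2,numpy as np
f=grab_frame("side")["color"]; a=cv2.resize(f[130:220,240:340],None,fx=7,fy=7,interpolation=cv2.INTER_CUBIC); cv2.imwrite("pics/side4.png",cv2.convertScaleAbs(a,alpha=1.5,beta=10))
E
python3 g.py 469 102 8 163|head -1
```

```text
t 7.10 [478.  103.6  13.3] [-179.77    0.53  162.89] F [-1.6 -1.5  9.2] w 12.2
```

View pics/side4.png

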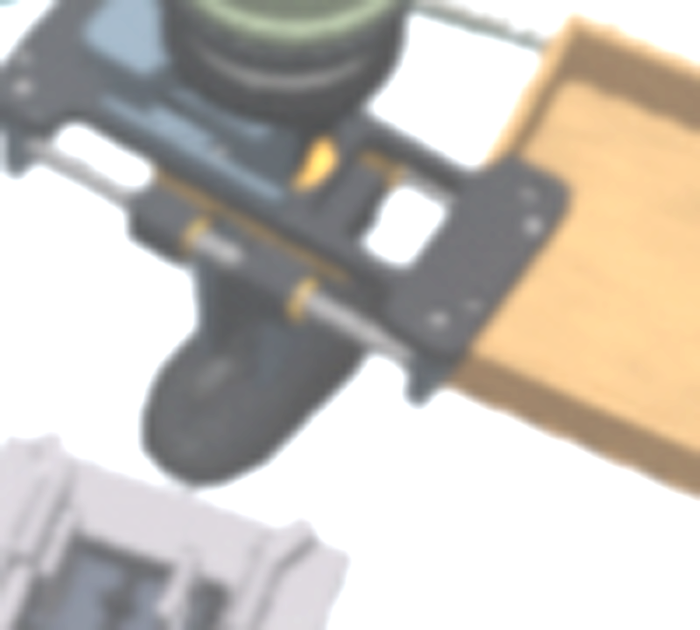

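>>> drive_tool(moves=[{"claw":1,"dx":0.4,"dy":-0.2,"dz":0,"yaw":0},{"claw":1,"dx":0.7,"dy":-0.4,"dz":0,"yaw":0},{"claw":1,"dx":0.8,"dy":-0.5,"dz":0,"yaw":0}])

```text
time_s: 7.48
ee_pos: [445.9, 96.1, 17.0]
ee_rot: [179.5, 1.7, 162.8]
force: [-0.3, 0.1, 0.1]
gripper_width: 0.6
```

```bash
python3 - <<'E'
from workcell import grab_frame
import cv2,numpy as np
f=grab_frame("side")["color"]; a=cv2.resize(f[110:220,220:340],None,fx=6,fy=6,interpolation=cv2.INTER_CUBIC); cv2.imwrite("pics/side5.png",cv2.convertScaleAbs(a,alpha=1.5,beta=10))
E
python3 g.py 365 72 14 163|head -3
```

```text
t 7.53 [441.4  95.1  16.3] [179.7    1.43 162.84] F [-2.8 -0.9 -0.5] w 0.5
delta [-76.4 -23.1  -2.3] dyaw 0.16
units [ 3.31 -2.23  0.11] -0.02 n 4
```

View pics/side5.png

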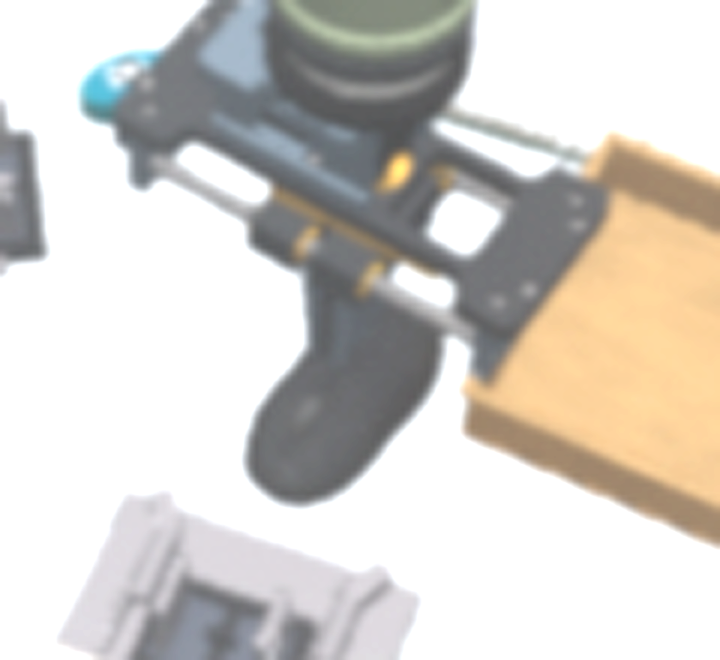

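>>> drive_tool(moves=[{"claw":1,"dx":0,"dy":0,"dz":-1,"yaw":0},{"claw":1,"dx":0,"dy":0,"dz":-1,"yaw":0},{"claw":1,"dx":1,"dy":0,"dz":-1,"yaw":0},{"claw":1,"dx":1,"dy":0,"dz":0,"yaw":0},{"claw":1,"dx":1,"dy":0,"dz":0,"yaw":0}])

```text
time_s: 8.15
ee_pos: [372.8, 111.3, 72.7]
ee_rot: [-179.9, 0.7, 162.7]
force: [0.0, -0.0, 0.3]
gripper_width: 0.3
```

```bash
python3 - <<'E'
from workcell import grab_frame
import cv2,numpy as np
f=grab_frame("top")["color"]; cv2.imwrite("pics/top6.png",cv2.resize(f[130:270,140:300],None,fx=5,fy=5,interpolation=cv2.INTER_CUBIC))
E
python3 g.py 365 72 14 163|head -3
```

```text
t 8.20 [369.5 111.3  72.3] [-179.78    0.46  162.76] F [-2.8 -0.7  0.1] w 0.3
delta [ -4.5 -39.3 -58.3] dyaw 0.24
units [-0.37 -1.94  2.91] -0.03 n 3
```

View pics/top6.png

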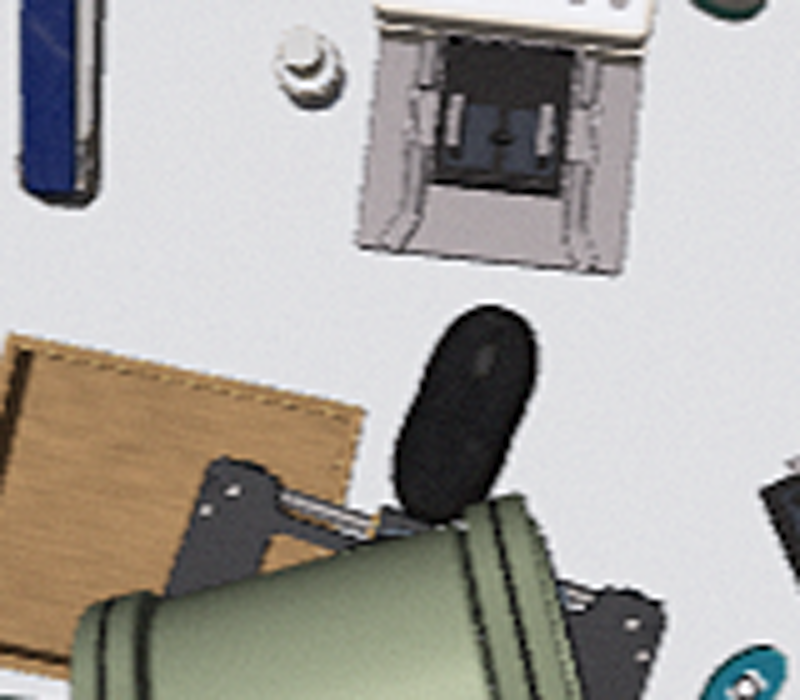

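```bash
python3 - <<'E'
from h import *
q=lambda u,v:(140+u/5,130+v/5)
for a in [(488,305),(467,410),(430,520),(365,407),(398,440),(535,360)]: print(a,ray('top',q(*a),10))
E
python3 g.py 545 80 60 163|head -3
```

```text
(488, 305) [507.24027537  89.82356068  10.        ]
(467, 410) [456.41754728  98.69042092  10.        ]
(430, 520) [403.71069928 115.00769755  10.        ]
(365, 407) [456.89433235 147.57455106  10.        ]
(398, 440) [441.43368942 131.33288214  10.        ]
(535, 360) [481.11068877  66.55552677  10.        ]
t 8.20 [369.5 111.3  72.3] [-179.78    0.46  162.76] F [-2.8 -0.7  0.1] w 0.3
delta [175.5 -31.3 -12.3] dyaw 0.24
units [-8.85  1.11  0.61] -0.03 n 9
```

>>> drive_tool(moves=[{"claw":0.78,"dx":-1,"dy":0.13,"dz":0,"yaw":0},{"claw":0.78,"dx":-1,"dy":0.13,"dz":0,"yaw":0},{"claw":0.78,"dx":-1,"dy":0.13,"dz":0,"yaw":0},{"claw":0.78,"dx":-1,"dy":0.13,"dz":0,"yaw":0},{"claw":0.78,"dx":-1,"dy":0.13,"dz":0,"yaw":0}])

```text
time_s: 8.82
ee_pos: [477.0, 92.7, 70.9]
ee_rot: [-179.7, 0.5, 162.8]
force: [-0.2, 0.7, 0.2]
gripper_width: 9.9
```

>>> drive_tool(moves=[{"claw":0.78,"dx":-1,"dy":0.1,"dz":0,"yaw":0},{"claw":0.78,"dx":-1,"dy":0.1,"dz":0,"yaw":0},{"claw":0.78,"dx":-0.9,"dy":0.1,"dz":0,"yaw":0}])

```text
time_s: 9.2
ee_pos: [542.6, 78.7, 69.4]
ee_rot: [-179.7, 0.6, 162.7]
force: [0.5, -0.4, 0.8]
gripper_width: 10.2
```

```bash
python3 g.py 532 82 16 163|head -3
```

```text
t 9.20 [542.6  78.7  69.4] [-179.75    0.58  162.66] F [ 0.5 -0.4  0.8] w 10.2
delta [-10.6   3.3 -53.4] dyaw 0.34
units [ 0.55 -0.    2.67] -0.04 n 3
```

>>> drive_tool(moves=[{"claw":0.78,"dx":0.3,"dy":0,"dz":0.9,"yaw":0},{"claw":0.78,"dx":0.1,"dy":0,"dz":0.9,"yaw":0},{"claw":0.78,"dx":0,"dy":0,"dz":0.5,"yaw":0},{"claw":0.78,"dx":0,"dy":0,"dz":0.1,"yaw":0}])

```text
time_s: 9.7
ee_pos: [544.6, 77.9, 17.7]
ee_rot: [-179.8, 0.8, 162.4]
force: [0.1, 0.5, 0.7]
gripper_width: 9.8
```

```bash
python3 g.py 532 82 16 163|head -3
```

```text
t 9.70 [544.6  77.9  17.7] [-179.81    0.8   162.42] F [0.1 0.5 0.7] w 9.8
delta [-12.6   4.1  -1.7] dyaw 0.58
units [0.66 0.   0.08] -0.07 n 1
```

>>> drive_tool(moves=[{"claw":0.78,"dx":0.6,"dy":0,"dz":0,"yaw":0},{"claw":0.78,"dx":0.6,"dy":0,"dz":0,"yaw":0},{"claw":0.78,"dx":0.6,"dy":0,"dz":0,"yaw":0},{"claw":0.78,"dx":0.6,"dy":-0.1,"dz":0.2,"yaw":0},{"claw":0.78,"dx":0.6,"dy":-0.1,"dz":0.3,"yaw":0}])

```text
time_s: 10.32
ee_pos: [485.2, 93.3, 8.4]
ee_rot: [-180.0, 1.1, 162.5]
force: [9.9, -5.2, 18.5]
gripper_width: 10.0
```

```bash
python3 - <<'E'
from workcell import grab_frame
import cv2,numpy as np
f=grab_frame("side")["color"]; a=cv2.resize(f[110:220,220:340],None,fx=6,fy=6,interpolation=cv2.INTER_CUBIC); cv2.imwrite("pics/side7.png",cv2.convertScaleAbs(a,alpha=1.5,beta=10))
E
python3 g.py 532 82 16 163|head -1
```

```text
t 10.38 [485.4  93.4   8.7] [-179.99    1.24  162.48] F [ 1.2 -0.8  6.6] w 9.9
```

View pics/side7.png

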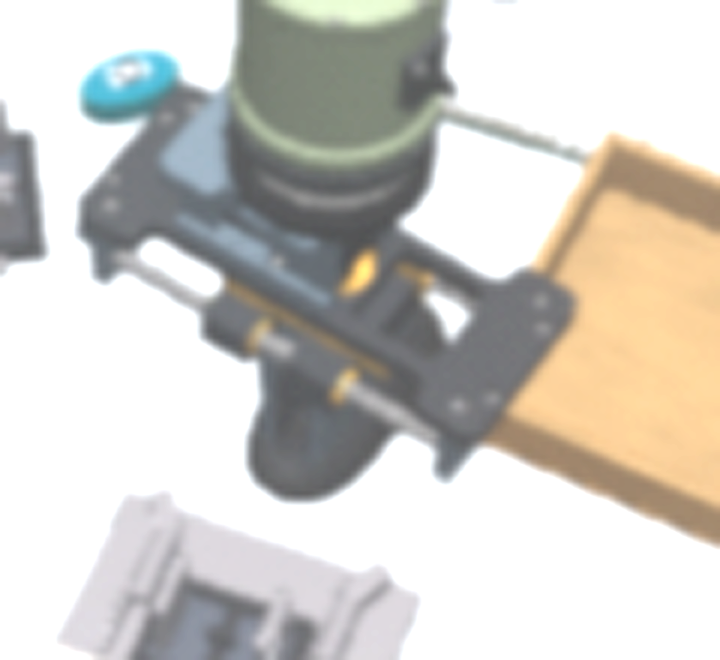

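>>> drive_tool(moves=[{"claw":0.78,"dx":0.4,"dy":-0.05,"dz":0.15,"yaw":0},{"claw":0.78,"dx":0.5,"dy":-0.1,"dz":0.1,"yaw":0},{"claw":0.78,"dx":0.6,"dy":-0.1,"dz":0.05,"yaw":0}])

```text
time_s: 10.75
ee_pos: [473.3, 98.2, 9.6]
ee_rot: [179.2, 3.5, 162.8]
force: [4.0, -0.8, 5.4]
gripper_width: 10.2
```

```bash
python3 - <<'E'
from workcell import grab_frame
import cv2,numpy as np
f=grab_frame("side")["color"]; a=cv2.resize(f[110:220,220:340],None,fx=6,fy=6,interpolation=cv2.INTER_CUBIC); cv2.imwrite("pics/side8.png",cv2.convertScaleAbs(a,alpha=1.5,beta=10))
E
python3 g.py 532 82 16 163|head -1
```

```text
t 10.80 [471.5  98.3   9.4] [179.24   3.43 162.78] F [ 4.1 -0.3  8.5] w 10.0
```

View pics/side8.png

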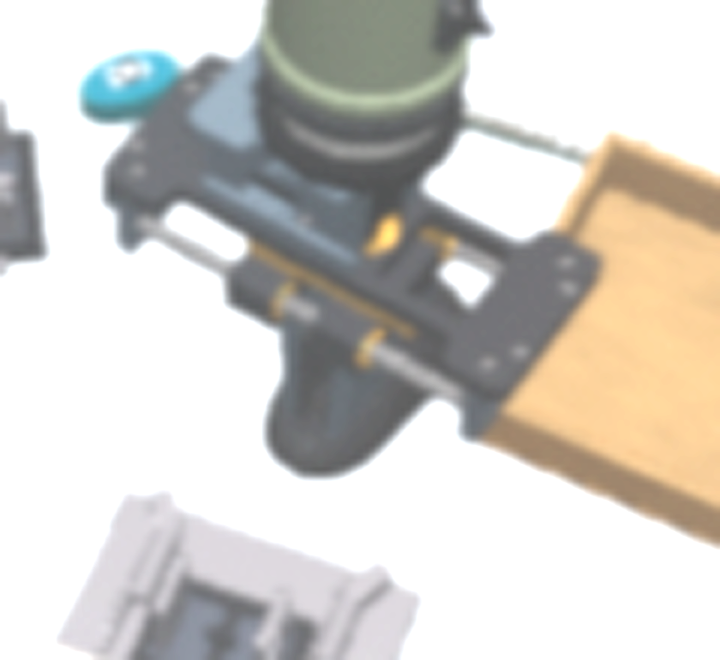

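>>> drive_tool(moves=[{"claw":0.78,"dx":0.6,"dy":-0.1,"dz":0,"yaw":0},{"claw":0.78,"dx":0.7,"dy":-0.1,"dz":0,"yaw":0},{"claw":0.78,"dx":0.7,"dy":-0.1,"dz":0,"yaw":0}])

```text
time_s: 11.18
ee_pos: [437.3, 105.6, 9.8]
ee_rot: [178.8, 4.4, 162.8]
force: [3.9, -0.9, 8.6]
gripper_width: 10.2
```

```bash
python3 - <<'E'
from workcell import grab_frame
import cv2,numpy as np
f=grab_frame("side")["color"]; a=cv2.resize(f[90:220,210:350],None,fx=5,fy=5,interpolation=cv2.INTER_CUBIC); cv2.imwrite("pics/side9.png",cv2.convertScaleAbs(a,alpha=1.5,beta=10))
E
python3 g.py 532 82 16 163|head -1
```

```text
t 11.22 [435.4 105.6   9.7] [178.83   4.26 162.82] F [ 3.9 -0.9  8.7] w 10.2
```

View pics/side9.png

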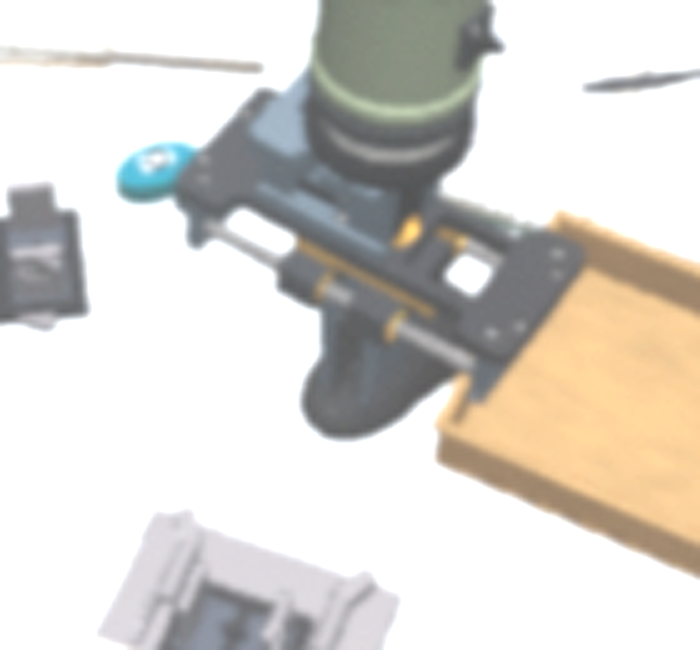

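>>> drive_tool(moves=[{"claw":0.78,"dx":0.7,"dy":-0.25,"dz":0,"yaw":0},{"claw":0.78,"dx":0.7,"dy":-0.25,"dz":0,"yaw":0},{"claw":0.78,"dx":0.7,"dy":-0.25,"dz":0,"yaw":0},{"claw":0.78,"dx":0,"dy":0,"dz":-0.6,"yaw":0},{"claw":0.78,"dx":0,"dy":0,"dz":-1,"yaw":0}])

```text
time_s: 11.85
ee_pos: [390.9, 105.6, 41.0]
ee_rot: [178.4, 5.1, 162.9]
force: [0.0, -1.0, -0.1]
gripper_width: 10.0
```

>>> drive_tool(moves=[{"claw":0.3,"dx":-0.9,"dy":0.2,"dz":-1,"yaw":-0.3},{"claw":0,"dx":-1,"dy":0.2,"dz":-0.5,"yaw":-0.3},{"claw":-0.5,"dx":-1,"dy":0.2,"dz":0,"yaw":-0.3},{"claw":-0.8,"dx":-1,"dy":0.2,"dz":0,"yaw":-0.3}])

```text
time_s: 12.35
ee_pos: [461.5, 103.2, 79.1]
ee_rot: [179.5, 4.6, 173.6]
force: [-0.8, 0.7, 0.3]
gripper_width: 47.1
```

```bash
python3 - <<'E'
from workcell import grab_frame
import cv2,numpy as np
f=grab_frame("side")["color"]; a=cv2.resize(f[90:220,210:350],None,fx=5,fy=5,interpolation=cv2.INTER_CUBIC); cv2.imwrite("pics/side10.png",cv2.convertScaleAbs(a,alpha=1.3,beta=10))
E
python3 g.py 587.2 86.5 90 176|head -4
```

```text
t 12.40 [465.1 103.6  79.7] [179.4    4.91 173.65] F [ 3.2 -0.4  1.7] w 51.2
delta [122.1 -17.1  10.3] dyaw 2.35
units [-6.16 -0.17 -0.51] -0.27 n 7
[-0.88 -0.02 -0.07] -0.04
```

View pics/side10.png

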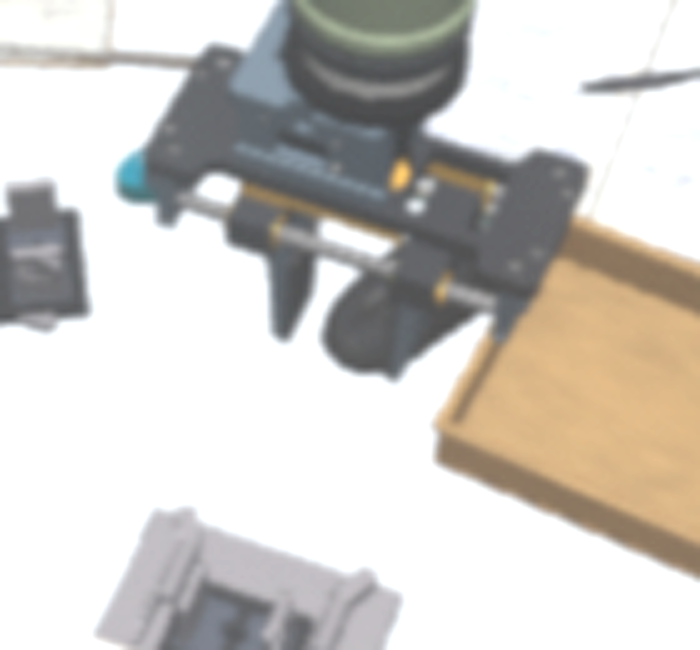

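>>> drive_tool(moves=[{"claw":0.8,"dx":0,"dy":0,"dz":0.6,"yaw":-0.2},{"claw":0.8,"dx":-0.3,"dy":0.4,"dz":1,"yaw":-0.1},{"claw":0.8,"dx":-0.4,"dy":0.4,"dz":1,"yaw":0},{"claw":0.8,"dx":0,"dy":0,"dz":0.8,"yaw":0},{"claw":0.8,"dx":0,"dy":0,"dz":0.1,"yaw":0}])

```text
time_s: 13.02
ee_pos: [476.7, 117.9, 4.9]
ee_rot: [179.8, 4.1, 176.4]
force: [0.2, -1.2, 1.0]
gripper_width: 9.8
```

```bash
python3 g.py 505 88 7 176|head -3
```

```text
t 13.03 [476.7 117.9   4.9] [179.83   4.1  176.42] F [ 0.2 -1.2  1. ] w 9.8
delta [ 28.3 -29.9   2.1] dyaw -0.42
units [-1.51 -1.4  -0.11] 0.05 n 2
```

>>> drive_tool(moves=[{"claw":0.8,"dx":-0.8,"dy":-0.5,"dz":-0.1,"yaw":0},{"claw":0.8,"dx":-0.6,"dy":-0.5,"dz":0,"yaw":0},{"claw":0.8,"dx":-0.5,"dy":0,"dz":0,"yaw":0},{"claw":0.8,"dx":-0.5,"dy":0,"dz":0,"yaw":0}])

```text
time_s: 13.52
ee_pos: [525.8, 92.7, 11.8]
ee_rot: [179.8, 4.2, 176.4]
force: [-0.0, 0.2, -0.0]
gripper_width: 9.4
```

>>> drive_tool(moves=[{"claw":0.8,"dx":1,"dy":0,"dz":0,"yaw":0},{"claw":0.8,"dx":0.4,"dy":0,"dz":0.3,"yaw":0},{"claw":0.8,"dx":0,"dy":0,"dz":0.2,"yaw":0},{"claw":0.8,"dx":0,"dy":0,"dz":0,"yaw":0}])

```text
time_s: 14.02
ee_pos: [502.2, 94.8, -0.1]
ee_rot: [179.8, 4.4, 176.4]
force: [0.5, -0.4, -0.3]
gripper_width: 9.2
```

```bash
python3 g.py 505 88 4 176|head -3
```

```text
t 14.03 [ 5.022e+02  9.480e+01 -1.000e-01] [179.76   4.43 176.36] F [ 0.5 -0.4 -0.3] w 9.2
delta [ 2.8 -6.8  4.1] dyaw -0.36
units [-0.16 -0.33 -0.2 ] 0.04 n 1
```

>>> drive_tool(moves=[{"claw":0.8,"dx":-0.4,"dy":0,"dz":-0.05,"yaw":0},{"claw":0.8,"dx":-0.5,"dy":0,"dz":0.02,"yaw":0},{"claw":0.8,"dx":-0.5,"dy":0,"dz":0.03,"yaw":0}])

```text
time_s: 14.4
ee_pos: [533.1, 93.1, 2.6]
ee_rot: [179.7, 4.5, 176.4]
force: [-0.2, 0.2, 0.2]
gripper_width: 9.2
```

Run:
```python
from workcell import grab_frame
import cv2,numpy as np
from h import *
f=grab_frame("side")["color"]; a=cv2.resize(f[110:240,210:350],None,fx=5,fy=5,interpolation=cv2.INTER_CUBIC); cv2.imwrite("pics/side11.png",cv2.convertScaleAbs(a,alpha=1.3,beta=10))
for uv in [(360,245),(620,272)]:
  print(ray('top',(140+uv[0]/5,130+uv[1]/5),12))
```

```text
[534.82391368 152.19774274  12.        ]
[524.45239649  26.34088025  12.        ]
```

View pics/side11.png

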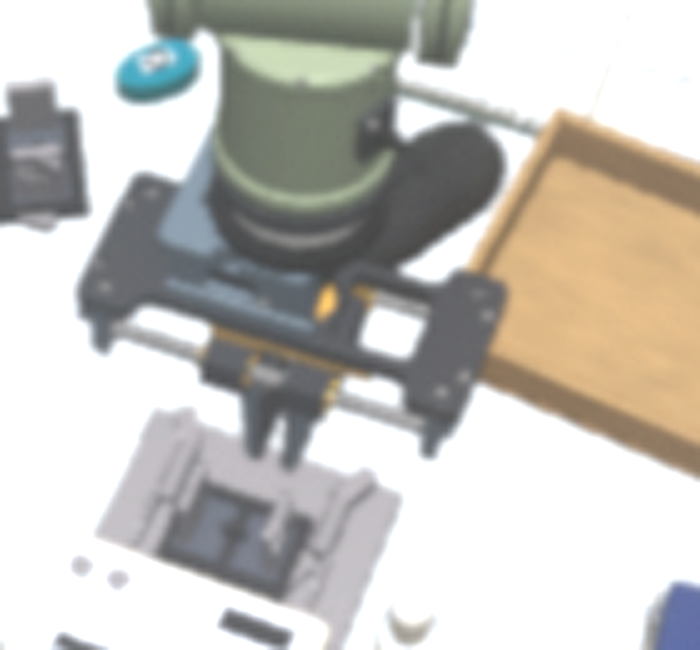

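Run:
```python
from workcell import telemetry
from h import *
s=telemetry.state(); print(s['ee_pos'],s['ee_rot'],s['qpos'])
for z in(0,3,12,20,30): print(z,proj('side',[[533,93,z]]),proj('top',[[533,93,z]]))
print(ray('side',(264.4,202.6),12))
```

```text
[535.10024472  93.2009945    2.86829124] [179.71121514   4.68749092 176.37631575] [  9.16453848  24.45667186 111.96750843  -1.20082377  38.9465318
 -76.32017285]
0 [[264.99778744 202.40902542]] [[236.63927809 180.85894319]]
3 [[265.01441311 201.83343066]] [[236.61032823 180.71774932]]
12 [[265.06474263 200.09097933]] [[236.5223182  180.28850806]]
20 [[265.11005851 198.52210467]] [[236.44259294 179.89967315]]
30 [[265.16748491 196.53395368]] [[236.34089819 179.40368892]]
[540.0552037   93.40695646  12.        ]
```

>>> drive_tool(moves=[{"claw":0.8,"dx":0,"dy":0,"dz":0.1,"yaw":0},{"claw":0.8,"dx":0,"dy":0,"dz":0.1,"yaw":0}])

```text
time_s: 14.7
ee_pos: [535.9, 93.1, -1.4]
ee_rot: [179.7, 4.7, 176.4]
force: [-1.1, 0.3, -0.1]
gripper_width: 9.1
```

>>> drive_tool(moves=[{"claw":0.8,"dx":0,"dy":0,"dz":0.2,"yaw":0},{"claw":0.8,"dx":0,"dy":0,"dz":0.2,"yaw":0}])

```text
time_s: 14.95
ee_pos: [535.9, 93.1, -9.9]
ee_rot: [179.7, 4.6, 176.4]
force: [-2.3, -0.5, 11.7]
gripper_width: 9.0
```

Run:
```python
from workcell import grab_frame,telemetry
import cv2
from h import *
print(ray('side',(275.3,140.2),38),'rep 358.3 71.1 17.7 (pitch -.4)')
s=telemetry.state(); print(s['ee_pos'],s['force'],s['ee_rot'])
f=grab_frame("side")["color"]; cv2.imwrite("pics/side12.png",cv2.resize(f[150:230,220:320],None,fx=8,fy=8,interpolation=cv2.INTER_CUBIC))
```

```text
[373.43709255  72.6864478   38.        ] rep 358.3 71.1 17.7 (pitch -.4)
[535.86954317  93.05217294  -9.94184183] [-2.28579006 -0.53162426 11.67919501] [179.71933646   4.63977746 176.36170455]
```

View pics/side12.png

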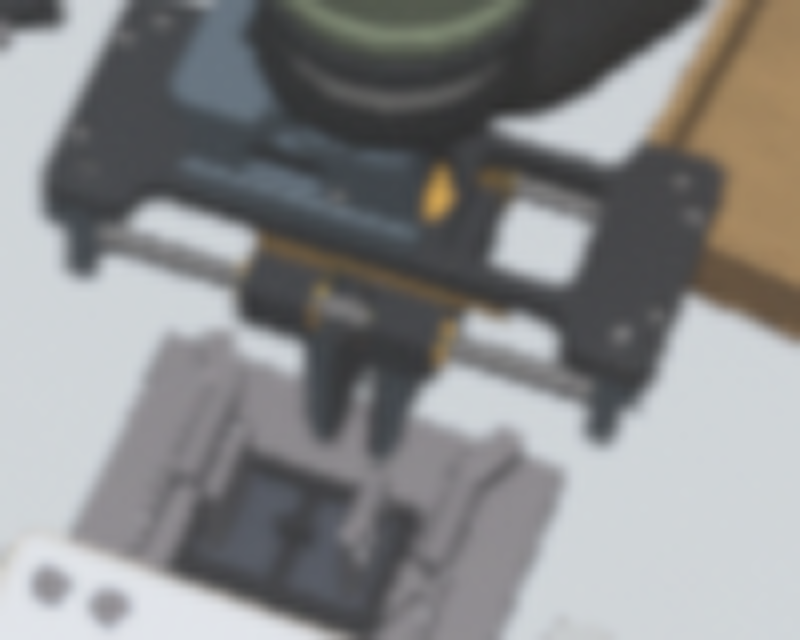

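Run:
```python
from h import *
print(ray('side',(263.8,205.4),12),ray('side',(263.8,205.4),13.5))
```

```text
[547.78019351  94.1849082   12.        ] [548.53436919  94.3906693   13.5       ]
```

>>> drive_tool(moves=[{"claw":0.8,"dx":0,"dy":0,"dz":-0.3,"yaw":0},{"claw":0.8,"dx":0.9,"dy":0,"dz":0,"yaw":0},{"claw":0.8,"dx":0.7,"dy":-0.2,"dz":0,"yaw":0},{"claw":0.8,"dx":0,"dy":-0.2,"dz":0.2,"yaw":0},{"claw":0.8,"dx":0,"dy":0,"dz":0,"yaw":0}])

```text
time_s: 15.62
ee_pos: [503.0, 86.7, -10.1]
ee_rot: [179.7, 4.7, 176.4]
force: [0.2, 0.3, -0.0]
gripper_width: 9.1
```

```bash
python3 g.py 500 88 -17 176|head -3
```

```text
t 15.62 [503.   86.7 -10.1] [179.71   4.73 176.38] F [ 0.2  0.3 -0. ] w 9.1
delta [-3.   1.3 -6.9] dyaw -0.38
units [0.15 0.05 0.35] 0.04 n 1
```

>>> drive_tool(moves=[{"claw":0.8,"dx":0,"dy":0,"dz":0.2,"yaw":0},{"claw":0.8,"dx":0,"dy":0,"dz":0.15,"yaw":0},{"claw":0.8,"dx":-0.4,"dy":0,"dz":0,"yaw":0},{"claw":0.8,"dx":-0.4,"dy":0,"dz":0.02,"yaw":0}])

```text
time_s: 16.12
ee_pos: [514.7, 85.6, -17.7]
ee_rot: [179.8, 3.9, 176.3]
force: [-20.6, 5.6, 15.4]
gripper_width: 8.9
```

>>> drive_tool(moves=[{"claw":0.8,"dx":-0.25,"dy":0,"dz":-0.05,"yaw":0},{"claw":0.8,"dx":-0.25,"dy":0,"dz":-0.02,"yaw":0}])

```text
time_s: 16.38
ee_pos: [513.8, 85.4, -17.7]
ee_rot: [179.9, 2.6, 176.1]
force: [-11.1, 3.3, 8.1]
gripper_width: 9.3
```

>>> drive_tool(moves=[{"claw":0.8,"dx":-0.25,"dy":0,"dz":-0.02,"yaw":0},{"claw":0.8,"dx":-0.25,"dy":0,"dz":-0.02,"yaw":0},{"claw":0.8,"dx":-0.25,"dy":0,"dz":-0.02,"yaw":0}])

```text
time_s: 16.75
ee_pos: [512.9, 85.2, -17.6]
ee_rot: [180.0, 0.6, 175.9]
force: [-10.6, 3.2, 7.6]
gripper_width: 8.9
```

>>> drive_tool(moves=[{"claw":0.8,"dx":-0.25,"dy":0,"dz":-0.02,"yaw":0},{"claw":0.5,"dx":0.2,"dy":0,"dz":-0.3,"yaw":0},{"claw":-1,"dx":0,"dy":0,"dz":-1,"yaw":0},{"claw":-1,"dx":0,"dy":0,"dz":-1,"yaw":0}])

```text
time_s: 17.25
ee_pos: [509.5, 85.6, 28.8]
ee_rot: [-179.9, -0.1, 175.9]
force: [-0.2, -0.6, 0.6]
gripper_width: 36.1
```

```bash
python3 g.py 587.2 86.5 60 176|head -4
```

```text
t 17.25 [509.5  85.6  28.8] [-1.7994e+02 -1.3000e-01  1.7591e+02] F [-0.2 -0.6  0.6] w 36.1
delta [77.7  0.9 31.2] dyaw 0.09
units [-3.87  0.32 -1.56] -0.01 n 4
[-0.97  0.08 -0.39] -0.0
```

>>> drive_tool(moves=[{"claw":-1,"dx":-0.5,"dy":0.05,"dz":-0.8,"yaw":0},{"claw":-1,"dx":-0.9,"dy":0.1,"dz":-0.6,"yaw":0},{"claw":-1,"dx":-1,"dy":0.1,"dz":0,"yaw":0},{"claw":-1,"dx":-0.9,"dy":0.07,"dz":0,"yaw":0},{"claw":-0.6,"dx":-0.3,"dy":0,"dz":0,"yaw":0}])

```text
time_s: 17.88
ee_pos: [589.6, 86.9, 62.7]
ee_rot: [180.0, 0.6, 175.9]
force: [0.5, 0.4, -0.7]
gripper_width: 73.5
```

```bash
python3 - <<'E'
from workcell import grab_frame,telemetry
import cv2
f=grab_frame("side")["color"]; cv2.imwrite("pics/side13.png",cv2.resize(f[150:230,220:320],None,fx=8,fy=8,interpolation=cv2.INTER_CUBIC))
E
python3 g.py 587.2 86.5 12 176|head -4
```

```text
t 17.93 [589.8  86.8  62.6] [179.96   0.65 175.93] F [1.1 0.4 0. ] w 72.9
delta [ -2.6  -0.3 -50.6] dyaw 0.07
units [ 0.13 -0.02  2.53] -0.01 n 3
[ 0.04 -0.01  0.84] -0.0
```

View pics/side13.png

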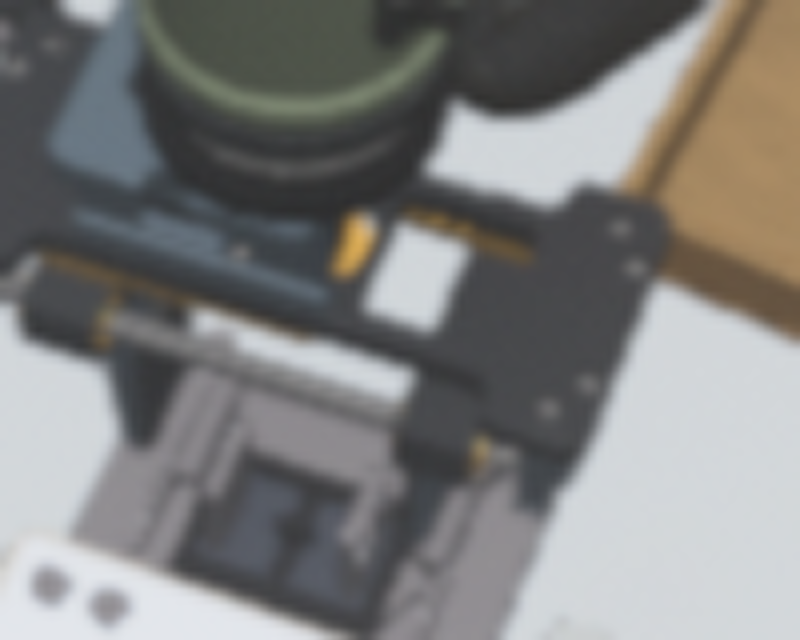

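>>> drive_tool(moves=[{"claw":-0.6,"dx":0.1,"dy":0,"dz":0.8,"yaw":0},{"claw":-0.6,"dx":0.1,"dy":0,"dz":0.7,"yaw":0},{"claw":-0.6,"dx":0.05,"dy":0,"dz":0.5,"yaw":0},{"claw":-0.6,"dx":0,"dy":0,"dz":0.2,"yaw":0}], grip_force=25)

```text
time_s: 18.42
ee_pos: [584.2, 87.0, 17.2]
ee_rot: [180.0, 0.6, 175.9]
force: [-0.0, 0.0, -1.0]
gripper_width: 73.0
```

```bash
python3 g.py 587.2 86.5 12 176|head -4;python3 - <<'E'
from workcell import grab_frame,telemetry
import cv2
f=grab_frame("side")["color"]; cv2.imwrite("pics/side14.png",cv2.resize(f[150:230,220:320],None,fx=8,fy=8,interpolation=cv2.INTER_CUBIC))
E
```

```text
t 18.43 [584.2  87.   17.2] [179.97   0.64 175.93] F [-0.  0. -1.] w 73.0
delta [ 3.  -0.5 -5.2] dyaw 0.07
units [-0.15 -0.01  0.26] -0.01 n 1
[-0.15 -0.01  0.26] -0.01
```

View pics/side14.png

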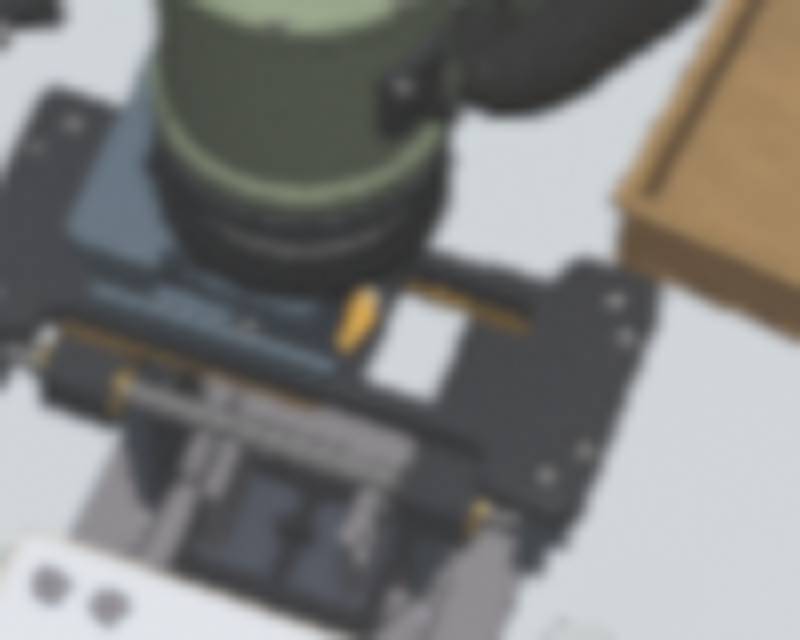

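>>> drive_tool(moves=[{"claw":-0.3,"dx":-0.12,"dy":0,"dz":0.12,"yaw":0},{"claw":0,"dx":0,"dy":0,"dz":0.05,"yaw":0},{"claw":0.2,"dx":0,"dy":0,"dz":0,"yaw":0},{"claw":0.4,"dx":0,"dy":0,"dz":0,"yaw":0},{"claw":0.4,"dx":0,"dy":0,"dz":0,"yaw":0}])

```text
time_s: 19.1
ee_pos: [587.2, 86.9, 14.4]
ee_rot: [180.0, 0.7, 175.9]
force: [-0.8, 0.6, 0.5]
gripper_width: 31.4
```

>>> drive_tool(moves=[{"claw":0.5,"dx":0,"dy":0,"dz":0,"yaw":0},{"claw":0.5,"dx":0,"dy":0,"dz":0,"yaw":0}])

```text
time_s: 19.35
ee_pos: [587.2, 86.9, 14.4]
ee_rot: [180.0, 0.7, 175.9]
force: [-0.2, 0.1, -0.1]
gripper_width: 31.6
```

Run:
```python
from workcell import grab_frame,telemetry
import cv2
f=grab_frame("side")["color"]; cv2.imwrite("pics/side15.png",cv2.resize(f[160:230,220:310],None,fx=8,fy=8,interpolation=cv2.INTER_CUBIC))
f=grab_frame("top")["color"]; cv2.imwrite("pics/top15.png",cv2.resize(f[90:190,190:310],None,fx=6,fy=6,interpolation=cv2.INTER_CUBIC))
```

```text
(no output)
```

View pics/side15.png

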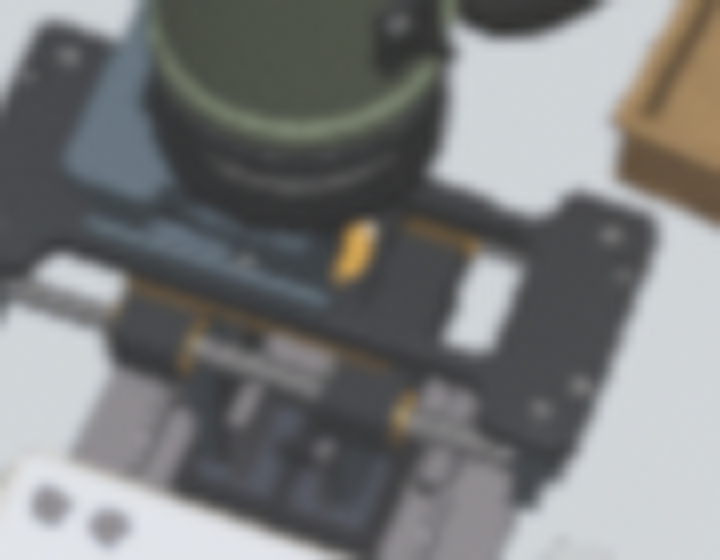

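View pics/top15.png

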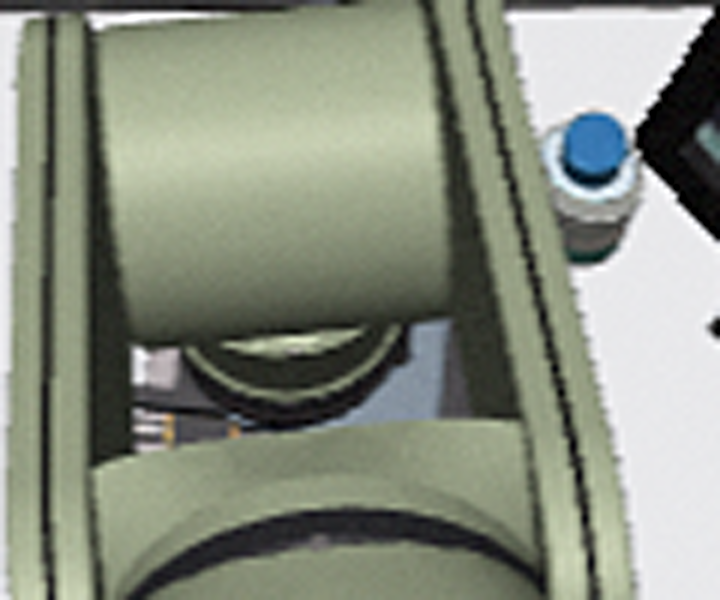

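>>> drive_tool(moves=[{"claw":0.6,"dx":0.2,"dy":0,"dz":-0.02,"yaw":0},{"claw":0.6,"dx":0.4,"dy":0,"dz":-0.02,"yaw":0},{"claw":0.6,"dx":0.5,"dy":0,"dz":-0.01,"yaw":0}], grip_force=35)

```text
time_s: 19.82
ee_pos: [564.0, 88.4, 14.6]
ee_rot: [180.0, 0.7, 175.9]
force: [0.7, 0.7, -1.4]
gripper_width: 30.4
```

>>> drive_tool(moves=[{"claw":0.6,"dx":0.6,"dy":0,"dz":-0.02,"yaw":0},{"claw":0.6,"dx":0.7,"dy":0,"dz":-0.01,"yaw":0},{"claw":0.6,"dx":0.7,"dy":0,"dz":-0.01,"yaw":0},{"claw":0.6,"dx":0.5,"dy":0,"dz":-0.01,"yaw":0},{"claw":0.6,"dx":0.1,"dy":0,"dz":-0.02,"yaw":0}])

```text
time_s: 20.45
ee_pos: [506.2, 92.4, 15.5]
ee_rot: [180.0, 0.6, 175.9]
force: [0.1, 0.2, -2.4]
gripper_width: 30.2
```

```bash
python3 - <<'E'
from workcell import grab_frame,telemetry
import cv2
f=grab_frame("side")["color"]; cv2.imwrite("pics/side16.png",cv2.resize(f[110:240,210:350],None,fx=5,fy=5,interpolation=cv2.INTER_CUBIC))
E
python3 g.py 516 91 50 176|head -3
```

```text
t 20.50 [506.4  92.4  15.5] [179.98   0.56 175.94] F [-0.3 -0.7 -2.1] w 29.9
delta [ 9.6 -1.4 34.5] dyaw 0.06
units [-0.48 -0.04 -1.72] -0.01 n 2
```

View pics/side16.png

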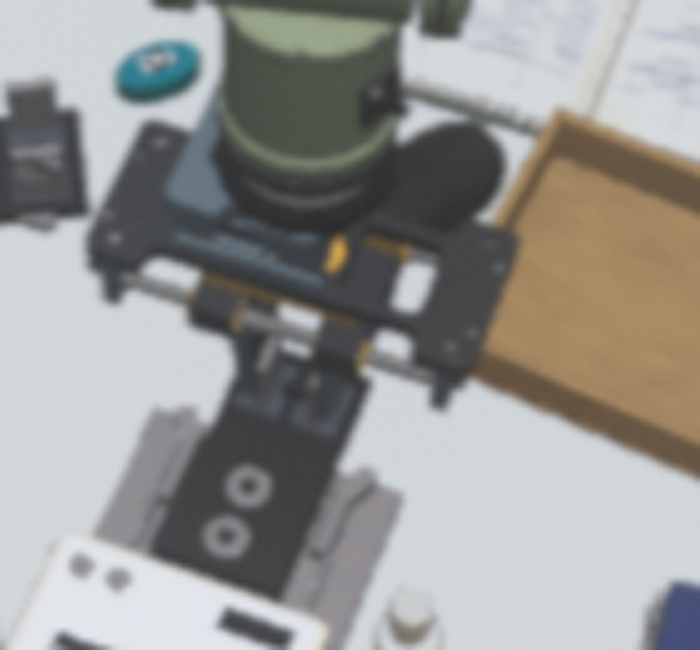

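>>> drive_tool(moves=[{"claw":0.6,"dx":0.2,"dy":0,"dz":-0.5,"yaw":0},{"claw":0.6,"dx":0.2,"dy":0,"dz":-0.9,"yaw":0},{"claw":0.6,"dx":0,"dy":0,"dz":-1,"yaw":0},{"claw":0.6,"dx":0,"dy":0,"dz":-0.8,"yaw":0}])

```text
time_s: 21.0
ee_pos: [498.2, 93.0, 82.3]
ee_rot: [180.0, 0.6, 175.9]
force: [0.8, -0.1, -1.8]
gripper_width: 30.0
```

```bash
python3 - <<'E'
from workcell import grab_frame,telemetry
import cv2
f=grab_frame("side")["color"]; cv2.imwrite("pics/side17.png",cv2.resize(f[110:240,210:350],None,fx=5,fy=5,interpolation=cv2.INTER_CUBIC))
E
python3 g.py 407.5 283 80 79.2 14
```

```text
t 21.05 [499.6  93.2  84.2] [179.93   0.8  175.92] F [ 0.1  0.5 -0.4] w 30.1
delta [-92.1 189.8  -4.2] dyaw -96.72
units [5.27 9.14 0.21] 11.25 n 14
[0.38 0.65 0.02] 0.8
[0.45 0.6  0.02] 0.8
[0.52 0.54 0.02] 0.8
[0.58 0.48 0.02] 0.8
[0.64 0.4  0.02] 0.8
[0.68 0.32 0.02] 0.8
[0.71 0.24 0.02] 0.8
[0.74 0.15 0.02] 0.8
[0.75 0.06 0.02] 0.8
[ 0.75 -0.03  0.02] 0.8
[ 0.74 -0.12  0.02] 0.8
[ 0.72 -0.21  0.02] 0.8
[ 0.69 -0.29  0.02] 0.8
[ 0.65 -0.37  0.02] 0.8
```

View pics/side17.png

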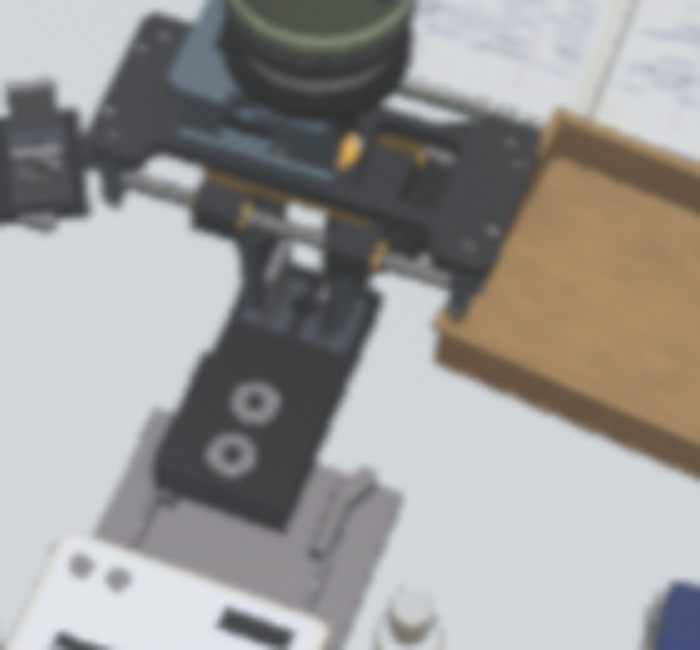

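The cassette is held and lifted level. Next I'll rotate it and carry it to the tray.

>>> drive_tool(moves=[{"claw":0.6,"dx":0.35,"dy":0.6,"dz":0,"yaw":0.4},{"claw":0.6,"dx":0.45,"dy":0.6,"dz":0,"yaw":0.8},{"claw":0.6,"dx":0.52,"dy":0.54,"dz":0,"yaw":0.8},{"claw":0.6,"dx":0.58,"dy":0.48,"dz":0,"yaw":0.8},{"claw":0.6,"dx":0.64,"dy":0.4,"dz":0,"yaw":0.8}])

```text
time_s: 21.68
ee_pos: [466.0, 159.6, 85.7]
ee_rot: [179.3, 0.9, 143.8]
force: [0.0, -0.0, -2.0]
gripper_width: 30.0
```

```bash
python3 g.py 407.5 283 80 79.2 9
```

```text
t 21.68 [466.  159.6  85.7] [179.26   0.86 143.8 ] F [ 0. -0. -2.] w 30.0
delta [-58.5 123.4  -5.7] dyaw -64.60
units [6.01 3.25 0.29] 7.52 n 9
[0.67 0.36 0.03] 0.84
[0.71 0.27 0.03] 0.84
[0.74 0.18 0.03] 0.84
[0.75 0.09 0.03] 0.84
[ 0.76 -0.    0.03] 0.84
[ 0.75 -0.1   0.03] 0.84
[ 0.73 -0.19  0.03] 0.84
[ 0.7  -0.28  0.03] 0.84
[ 0.66 -0.37  0.03] 0.84
```

>>> drive_tool(moves=[{"claw":0.6,"dx":0.67,"dy":0.36,"dz":0,"yaw":0.84},{"claw":0.6,"dx":0.71,"dy":0.27,"dz":0,"yaw":0.84},{"claw":0.6,"dx":0.74,"dy":0.18,"dz":0,"yaw":0.84},{"claw":0.6,"dx":0.75,"dy":0.09,"dz":0,"yaw":0.84},{"claw":0.6,"dx":0.76,"dy":0,"dz":0,"yaw":0.84}])

```text
time_s: 22.3
ee_pos: [434.1, 231.1, 86.0]
ee_rot: [178.7, 0.2, 106.4]
force: [0.2, -0.1, -1.6]
gripper_width: 29.7
```

```bash
python3 g.py 407.5 283 60 79.2 4
```

```text
t 22.30 [434.1 231.1  86. ] [178.72   0.21 106.42] F [ 0.2 -0.1 -1.6] w 29.7
delta [-26.6  51.9 -26. ] dyaw -27.22
units [ 2.87 -0.54  1.3 ] 3.17 n 4
[ 0.72 -0.14  0.32] 0.79
[ 0.7  -0.22  0.32] 0.79
[ 0.66 -0.3   0.32] 0.79
[ 0.62 -0.38  0.32] 0.79
```

>>> drive_tool(moves=[{"claw":0.6,"dx":0.7,"dy":-0.14,"dz":0.1,"yaw":0.8},{"claw":0.6,"dx":0.7,"dy":-0.22,"dz":0.2,"yaw":0.8},{"claw":0.6,"dx":0.6,"dy":-0.3,"dz":0.3,"yaw":0.8},{"claw":0.6,"dx":0.4,"dy":-0.3,"dz":0.3,"yaw":0.6},{"claw":0.6,"dx":0,"dy":0,"dz":0,"yaw":0}])

```text
time_s: 22.92
ee_pos: [409.9, 280.2, 68.0]
ee_rot: [178.6, -0.5, 79.9]
force: [-0.3, 0.5, -2.0]
gripper_width: 30.2
```

```bash
python3 g.py 407.5 283 7 79.2;python3 - <<'E'
from workcell import grab_frame,telemetry
import cv2
f=grab_frame("side")["color"]; cv2.imwrite("pics/side18.png",cv2.resize(f[90:220,270:410],None,fx=5,fy=5,interpolation=cv2.INTER_CUBIC))
E
```

```text
t 22.93 [409.9 280.2  68. ] [178.6   -0.54  79.86] F [-0.3  0.5 -2. ] w 30.2
delta [ -2.4   2.8 -61. ] dyaw -0.66
units [ 0.12 -0.14  3.05] 0.08 n 4
[ 0.03 -0.04  0.76] 0.02
[ 0.03 -0.04  0.76] 0.02
[ 0.03 -0.04  0.76] 0.02
[ 0.03 -0.04  0.76] 0.02
```

View pics/side18.png

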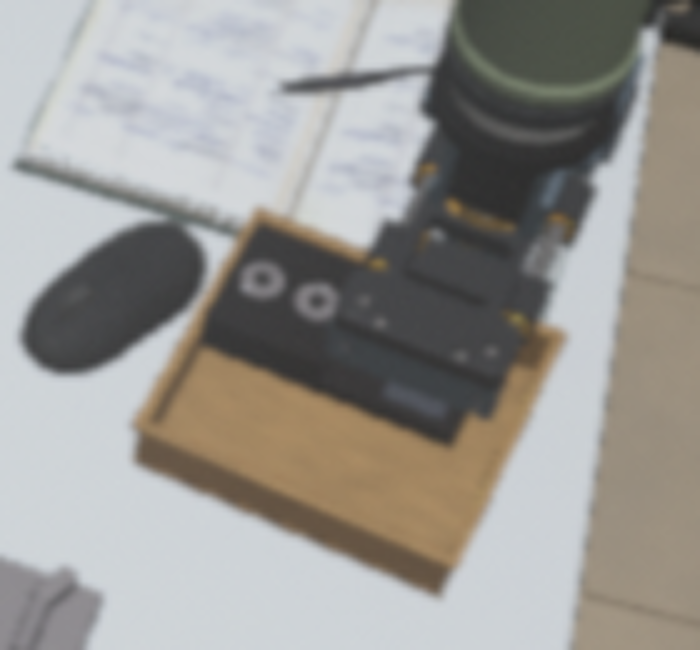

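>>> drive_tool(moves=[{"claw":0.6,"dx":0.05,"dy":-0.05,"dz":0.7,"yaw":0},{"claw":0.6,"dx":0.05,"dy":-0.05,"dz":0.8,"yaw":0},{"claw":0.6,"dx":0.03,"dy":-0.03,"dz":0.7,"yaw":0},{"claw":0.6,"dx":0,"dy":0,"dz":0.3,"yaw":0},{"claw":0.6,"dx":0,"dy":0,"dz":0.1,"yaw":0}])

```text
time_s: 23.6
ee_pos: [410.8, 282.5, 13.5]
ee_rot: [178.5, -0.6, 79.9]
force: [-0.1, 0.4, -1.7]
gripper_width: 29.9
```

```bash
python3 g.py 407.5 283 7 79.2|head -3;python3 - <<'E'
from workcell import grab_frame,telemetry
import cv2
f=grab_frame("side")["color"]; cv2.imwrite("pics/side19.png",cv2.resize(f[90:220,270:410],None,fx=5,fy=5,interpolation=cv2.INTER_CUBIC))
E
```

```text
t 23.60 [410.8 282.5  13.5] [178.51  -0.59  79.94] F [-0.1  0.4 -1.7] w 29.9
delta [-3.3  0.5 -6.5] dyaw -0.74
units [-0.   -0.17  0.32] 0.09 n 1
```

View pics/side19.png

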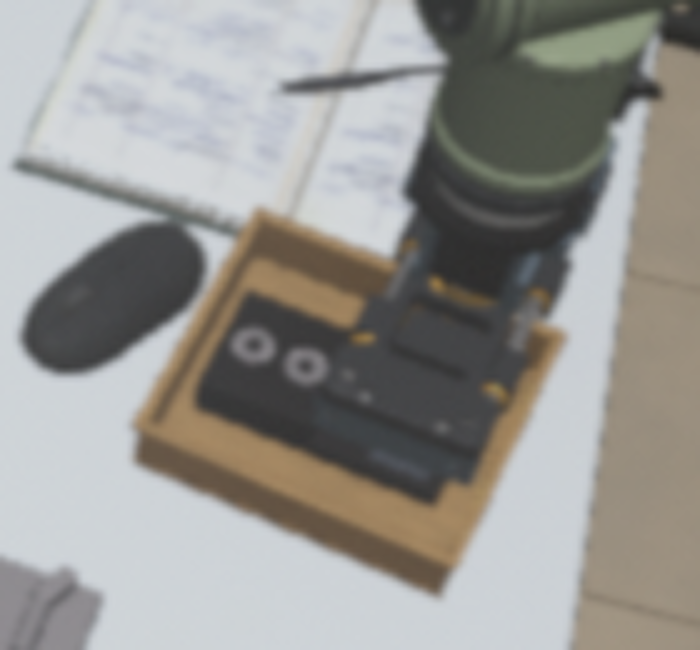

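Good placement. Lower the last few mm, watching the force, then release.

>>> drive_tool(moves=[{"claw":0.6,"dx":0,"dy":-0.05,"dz":0.25,"yaw":0},{"claw":0.6,"dx":0,"dy":0,"dz":0.1,"yaw":0}])

```text
time_s: 23.9
ee_pos: [410.8, 283.3, 7.1]
ee_rot: [178.4, -0.7, 79.9]
force: [-1.9, 0.6, 3.4]
gripper_width: 30.4
```

>>> drive_tool(moves=[{"claw":-0.3,"dx":0,"dy":0,"dz":0,"yaw":0},{"claw":-0.5,"dx":0,"dy":0,"dz":0,"yaw":0},{"claw":-0.6,"dx":0,"dy":0,"dz":0,"yaw":0},{"claw":-0.6,"dx":0,"dy":0,"dz":-0.1,"yaw":0},{"claw":-0.6,"dx":0,"dy":0,"dz":-0.6,"yaw":0}])

```text
time_s: 24.52
ee_pos: [410.3, 283.0, 21.6]
ee_rot: [178.4, -0.7, 79.9]
force: [0.6, 0.3, 0.3]
gripper_width: 72.6
```

>>> drive_tool(moves=[{"claw":-0.6,"dx":0,"dy":0,"dz":-1,"yaw":0},{"claw":-0.6,"dx":0,"dy":0,"dz":-1,"yaw":0},{"claw":-0.6,"dx":0,"dy":0,"dz":-1,"yaw":0}])

```text
time_s: 24.9
ee_pos: [408.7, 282.8, 85.2]
ee_rot: [178.4, -0.7, 80.0]
force: [0.2, -0.1, -0.9]
gripper_width: 72.9
```

```bash
python3 g.py 403 -75 75 113.9
```

```text
t 24.90 [408.7 282.8  85.2] [178.37  -0.71  79.96] F [ 0.2 -0.1 -0.9] w 72.9
delta [  -5.7 -357.8  -10.2] dyaw 33.94
units [-17.67   2.84   0.51] -3.95 n 18
[-0.98  0.16  0.03] -0.22
[-0.99  0.13  0.03] -0.22
[-0.99  0.09  0.03] -0.22
[-0.99  0.06  0.03] -0.22
[-0.99  0.03  0.03] -0.22
[-0.99 -0.01  0.03] -0.22
[-0.99 -0.04  0.03] -0.22
[-0.99 -0.07  0.03] -0.22
[-0.99 -0.1   0.03] -0.22
[-0.98 -0.14  0.03] -0.22
[-0.98 -0.17  0.03] -0.22
[-0.97 -0.2   0.03] -0.22
[-0.97 -0.23  0.03] -0.22
[-0.96 -0.26  0.03] -0.22
[-0.95 -0.3   0.03] -0.22
[-0.94 -0.33  0.03] -0.22
[-0.93 -0.36  0.03] -0.22
[-0.92 -0.39  0.03] -0.22
```

>>> drive_tool(moves=[{"claw":-0.6,"dx":-0.98,"dy":0.16,"dz":0,"yaw":-0.2},{"claw":-0.6,"dx":-0.99,"dy":0.13,"dz":0,"yaw":-0.22},{"claw":-0.6,"dx":-0.99,"dy":0.09,"dz":0,"yaw":-0.22},{"claw":-0.6,"dx":-0.99,"dy":0.06,"dz":0,"yaw":-0.22},{"claw":-0.6,"dx":-0.99,"dy":0.03,"dz":0,"yaw":-0.22}])

```text
time_s: 25.52
ee_pos: [410.3, 183.6, 91.2]
ee_rot: [177.6, -0.8, 89.7]
force: [-0.7, -0.1, 0.6]
gripper_width: 73.1
```

>>> drive_tool(moves=[{"claw":-0.6,"dx":-0.99,"dy":0,"dz":0,"yaw":-0.22},{"claw":-0.6,"dx":-0.99,"dy":-0.04,"dz":0,"yaw":-0.22},{"claw":-0.6,"dx":-0.99,"dy":-0.07,"dz":0,"yaw":-0.22},{"claw":-0.6,"dx":-0.99,"dy":-0.1,"dz":0,"yaw":-0.22},{"claw":-0.6,"dx":-0.98,"dy":-0.14,"dz":0,"yaw":-0.22}])

```text
time_s: 26.15
ee_pos: [411.1, 81.7, 94.7]
ee_rot: [177.1, -0.4, 99.5]
force: [0.7, -1.1, 0.6]
gripper_width: 73.1
```

```bash
python3 g.py 403 -75 75 113.9;python3 - <<'E'
from workcell import grab_frame,telemetry
import cv2
f=grab_frame("side")["color"]; cv2.imwrite("pics/side20.png",cv2.resize(f[90:250,190:390],None,fx=4,fy=4,interpolation=cv2.INTER_CUBIC))
E
```

```text
t 26.15 [411.1  81.7  94.7] [177.05  -0.42  99.52] F [ 0.7 -1.1  0.6] w 73.1
delta [  -8.1 -156.7  -19.7] dyaw 14.38
units [-7.66 -1.69  0.98] -1.67 n 8
[-0.96 -0.21  0.12] -0.21
[-0.95 -0.24  0.12] -0.21
[-0.94 -0.27  0.12] -0.21
[-0.93 -0.3   0.12] -0.21
[-0.92 -0.33  0.12] -0.21
[-0.91 -0.36  0.12] -0.21
[-0.9  -0.39  0.12] -0.21
[-0.89 -0.42  0.12] -0.21
```

View pics/side20.png

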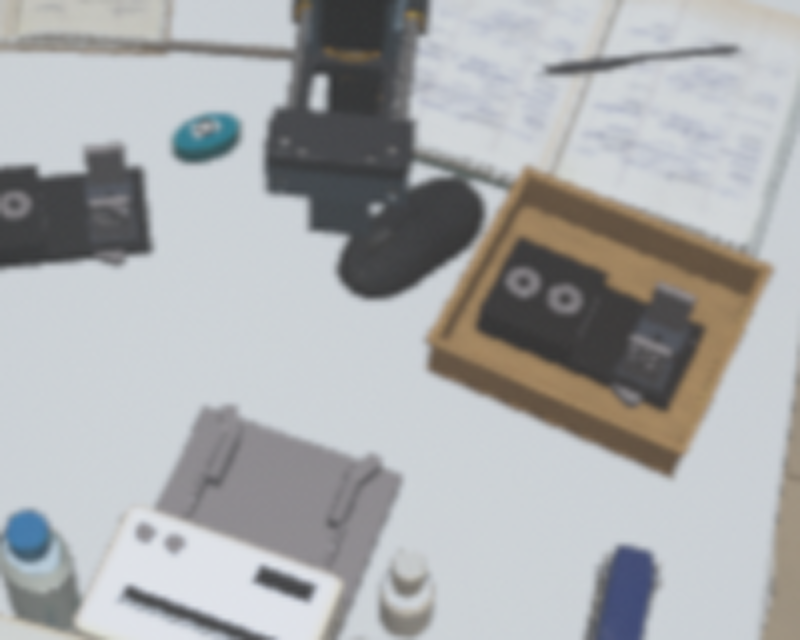

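>>> drive_tool(moves=[{"claw":-0.6,"dx":-0.95,"dy":-0.22,"dz":0.2,"yaw":-0.22},{"claw":-0.6,"dx":-0.95,"dy":-0.25,"dz":0.2,"yaw":-0.22},{"claw":-0.6,"dx":-0.95,"dy":-0.28,"dz":0.2,"yaw":-0.22},{"claw":-0.6,"dx":-0.9,"dy":-0.3,"dz":0.2,"yaw":-0.22},{"claw":-0.6,"dx":-0.9,"dy":-0.3,"dz":0.2,"yaw":-0.2}])

```text
time_s: 26.82
ee_pos: [409.4, -17.6, 76.8]
ee_rot: [176.6, 0.2, 109.0]
force: [0.4, -0.0, 0.4]
gripper_width: 72.9
```

```bash
python3 g.py 403 -75 70 113.9
```

```text
t 26.82 [409.4 -17.6  76.8] [176.58   0.24 109.02] F [ 0.4 -0.   0.4] w 72.9
delta [ -6.4 -57.4  -6.8] dyaw 4.88
units [-2.61 -1.24  0.34] -0.57 n 3
[-0.87 -0.41  0.11] -0.19
[-0.86 -0.44  0.11] -0.19
[-0.84 -0.46  0.11] -0.19
```

```bash
python3 g.py 490 55 5 109
```

```text
t 26.82 [409.4 -17.6  76.8] [176.58   0.24 109.02] F [ 0.4 -0.   0.4] w 72.9
delta [ 80.6  72.6 -71.8] dyaw -0.02
units [2.12 4.99 3.59] 0.0 n 5
[0.42 1.   0.72] 0.0
[0.42 1.   0.72] 0.0
[0.42 1.   0.72] 0.0
[0.42 1.   0.72] 0.0
[0.42 1.   0.72] 0.0
```

>>> drive_tool(moves=[{"claw":1,"dx":0.42,"dy":1,"dz":0.6,"yaw":0},{"claw":1,"dx":0.42,"dy":1,"dz":0.7,"yaw":0},{"claw":1,"dx":0.42,"dy":0.9,"dz":0.7,"yaw":0},{"claw":1,"dx":0.42,"dy":0.7,"dz":0.7,"yaw":0},{"claw":1,"dx":0.3,"dy":0.3,"dz":0.7,"yaw":0}])

```text
time_s: 27.45
ee_pos: [479.3, 47.6, 15.6]
ee_rot: [176.1, 0.4, 108.7]
force: [-0.1, -0.1, 0.7]
gripper_width: 25.8
```

```bash
python3 g.py 490 55 -16 109 3
```

```text
t 27.45 [479.3  47.6  15.6] [176.11   0.37 108.66] F [-0.1 -0.1  0.7] w 25.8
delta [ 10.7   7.4 -31.6] dyaw 0.34
units [0.18 0.62 1.58] -0.04 n 3
[0.06 0.21 0.53] -0.01
[0.06 0.21 0.53] -0.01
[0.06 0.21 0.53] -0.01
```

>>> drive_tool(moves=[{"claw":1,"dx":0,"dy":0,"dz":0.7,"yaw":0},{"claw":1,"dx":0,"dy":0,"dz":0.6,"yaw":0},{"claw":1,"dx":0,"dy":0,"dz":0.1,"yaw":0},{"claw":1,"dx":0.1,"dy":0.3,"dz":0.02,"yaw":0},{"claw":1,"dx":0.1,"dy":0.3,"dz":0.02,"yaw":0}])

```text
time_s: 28.08
ee_pos: [490.7, 56.7, -14.4]
ee_rot: [176.2, 0.3, 108.7]
force: [0.5, 0.6, 0.3]
gripper_width: 0.0
```

>>> drive_tool(moves=[{"claw":1,"dx":-0.15,"dy":0.4,"dz":0.1,"yaw":0},{"claw":1,"dx":-0.15,"dy":0.4,"dz":0.04,"yaw":0},{"claw":1,"dx":-0.1,"dy":0.3,"dz":0.02,"yaw":0}])

```text
time_s: 28.45
ee_pos: [513.9, 56.5, -15.8]
ee_rot: [176.5, 0.3, 108.7]
force: [-12.1, -0.4, 8.7]
gripper_width: 0.6
```

>>> drive_tool(moves=[{"claw":1,"dx":-0.12,"dy":0.34,"dz":0,"yaw":0},{"claw":1,"dx":-0.12,"dy":0.34,"dz":0,"yaw":0},{"claw":1,"dx":-0.12,"dy":0.34,"dz":0,"yaw":0},{"claw":1,"dx":-0.12,"dy":0.34,"dz":0,"yaw":0}])

```text
time_s: 28.95
ee_pos: [512.1, 54.5, -18.6]
ee_rot: [-179.9, -0.8, 108.5]
force: [-14.4, -0.4, 11.6]
gripper_width: 0.5
```

>>> drive_tool(moves=[{"claw":1,"dx":-0.1,"dy":0.3,"dz":0,"yaw":0},{"claw":0,"dx":0.1,"dy":-0.3,"dz":-0.6,"yaw":0},{"claw":-0.6,"dx":-0.2,"dy":-0.8,"dz":-1,"yaw":0},{"claw":-0.6,"dx":-0.3,"dy":-0.9,"dz":-1,"yaw":0},{"claw":-0.6,"dx":-0.4,"dy":-0.9,"dz":-1,"yaw":0}])

```text
time_s: 29.58
ee_pos: [463.4, 19.1, 55.6]
ee_rot: [-179.2, -1.0, 108.5]
force: [-1.0, 0.1, 0.2]
gripper_width: 37.5
```

```bash
python3 g.py 403 -75 60 113.9
```

```text
t 29.57 [463.4  19.1  55.6] [-179.19   -0.99  108.53] F [-1.   0.1  0.2] w 37.5
delta [-60.4 -94.1   4.4] dyaw 5.37
units [-3.5  -4.36 -0.22] -0.63 n 5
[-0.7  -0.87 -0.04] -0.13
[-0.68 -0.89 -0.04] -0.13
[-0.67 -0.9  -0.04] -0.13
[-0.65 -0.91 -0.04] -0.13
[-0.63 -0.92 -0.04] -0.13
```

>>> drive_tool(moves=[{"claw":-0.6,"dx":-0.7,"dy":-0.87,"dz":-0.04,"yaw":-0.13},{"claw":-0.6,"dx":-0.68,"dy":-0.88,"dz":-0.04,"yaw":-0.13},{"claw":-0.6,"dx":-0.67,"dy":-0.88,"dz":-0.04,"yaw":-0.13},{"claw":-0.6,"dx":-0.6,"dy":-0.85,"dz":0,"yaw":-0.13},{"claw":-0.6,"dx":-0.4,"dy":-0.5,"dz":0,"yaw":-0.08}])

```text
time_s: 30.2
ee_pos: [413.7, -69.6, 63.5]
ee_rot: [179.9, -0.6, 113.9]
force: [-1.0, -0.7, 1.2]
gripper_width: 73.0
```

```bash
python3 g.py 403 -75 3 113.9 3;python3 - <<'E'
from workcell import grab_frame,telemetry
import cv2
f=grab_frame("side")["color"]; cv2.imwrite("pics/side21.png",cv2.resize(f[90:180,150:270],None,fx=6,fy=6,interpolation=cv2.INTER_CUBIC))
f=grab_frame("top")["color"]; cv2.imwrite("pics/top21.png",cv2.resize(f[180:280,270:390],None,fx=6,fy=6,interpolation=cv2.INTER_CUBIC))
E
```

```text
t 30.20 [413.7 -69.6  63.5] [179.92  -0.58 113.88] F [-1.  -0.7  1.2] w 73.0
delta [-10.7  -5.4 -60.5] dyaw 0.02
units [-0.03 -0.6   3.02] -0.0 n 3
[-0.01 -0.2   1.01] -0.0
[-0.01 -0.2   1.01] -0.0
[-0.01 -0.2   1.01] -0.0
```

View pics/side21.png

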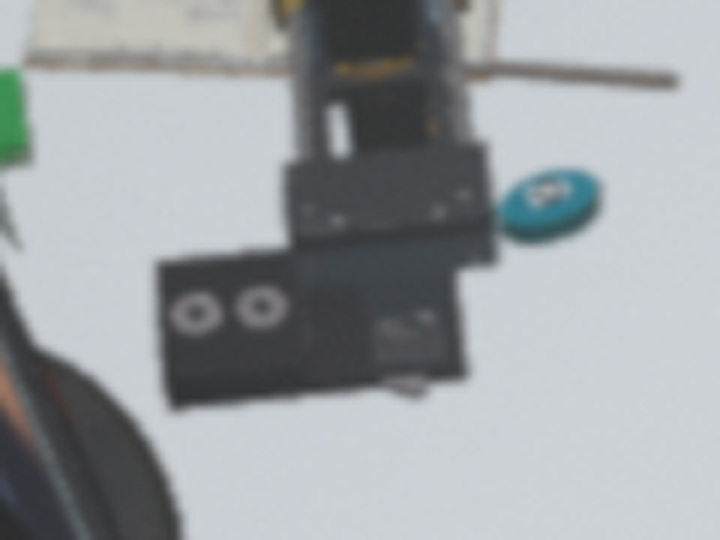

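View pics/top21.png

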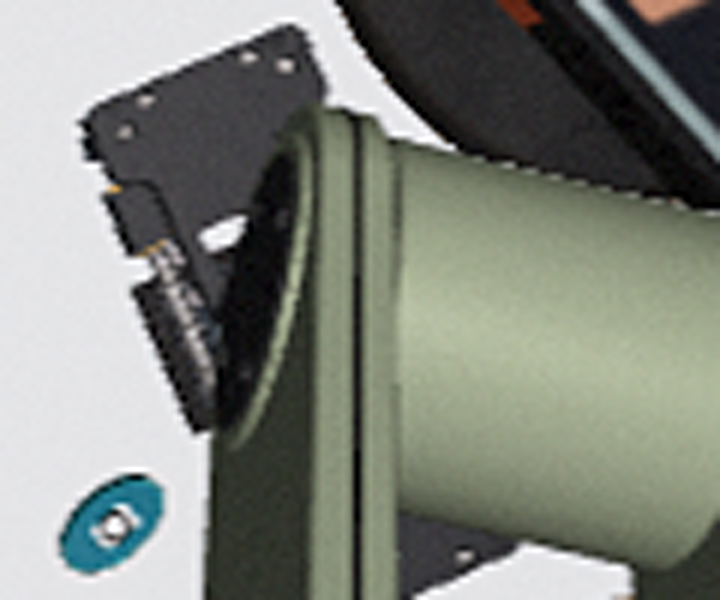

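>>> drive_tool(moves=[{"claw":-0.6,"dx":0,"dy":-0.5,"dz":0,"yaw":0},{"claw":-0.6,"dx":0,"dy":-0.1,"dz":0.4,"yaw":0},{"claw":-0.6,"dx":0,"dy":0,"dz":0.8,"yaw":0}])

```text
time_s: 30.68
ee_pos: [404.0, -74.2, 39.9]
ee_rot: [179.7, -0.4, 113.8]
force: [0.3, -0.6, 0.3]
gripper_width: 73.0
```

```bash
python3 g.py 403 -75 3 113.9 3|head -3
```

```text
t 30.68 [404.  -74.2  39.9] [179.69  -0.43 113.8 ] F [ 0.3 -0.6  0.3] w 73.0
delta [ -1.   -0.8 -36.9] dyaw 0.10
units [-0.02 -0.06  1.85] -0.01 n 3
```

>>> drive_tool(moves=[{"claw":-0.6,"dx":0,"dy":-0.05,"dz":0.8,"yaw":0},{"claw":-0.6,"dx":0,"dy":0,"dz":0.7,"yaw":0},{"claw":-0.6,"dx":0,"dy":0,"dz":0.15,"yaw":0},{"claw":-0.3,"dx":0,"dy":0,"dz":0,"yaw":0}], grip_force=25)

```text
time_s: 31.18
ee_pos: [402.3, -73.0, 4.1]
ee_rot: [179.8, -0.5, 113.9]
force: [-0.3, 0.2, -0.1]
gripper_width: 65.6
```

```bash
python3 g.py 403 -75 3 113.9 3|head -3;python3 - <<'E'
from workcell import grab_frame,telemetry
import cv2
f=grab_frame("side")["color"]; cv2.imwrite("pics/side22.png",cv2.resize(f[90:180,150:270],None,fx=6,fy=6,interpolation=cv2.INTER_CUBIC))
E
```

```text
t 31.18 [402.3 -73.    4.1] [179.8   -0.53 113.88] F [-0.3  0.2 -0.1] w 65.6
delta [ 0.7 -2.  -1.1] dyaw 0.02
units [-0.11 -0.01  0.05] -0.0 n 3
```

View pics/side22.png

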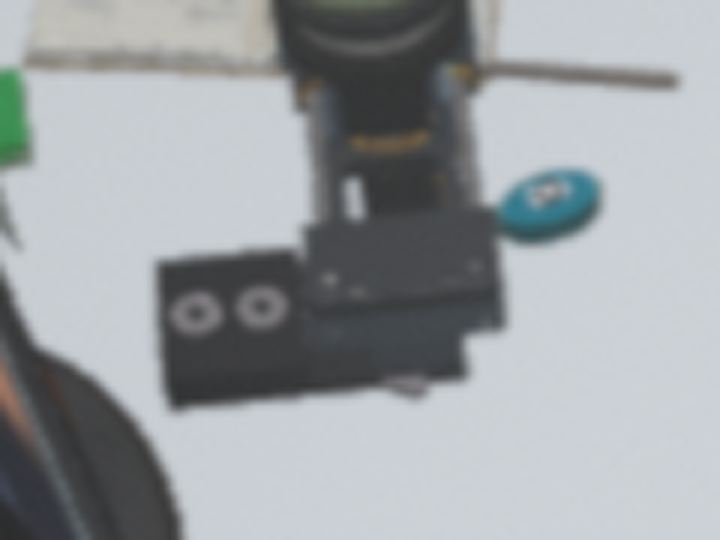

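>>> drive_tool(moves=[{"claw":0,"dx":-0.1,"dy":0,"dz":0.04,"yaw":0},{"claw":0.3,"dx":0,"dy":0,"dz":0,"yaw":0},{"claw":0.6,"dx":0,"dy":0,"dz":0,"yaw":0},{"claw":0.6,"dx":0,"dy":0,"dz":0,"yaw":0},{"claw":0.6,"dx":0,"dy":0,"dz":0,"yaw":0}], grip_force=35)

```text
time_s: 31.85
ee_pos: [403.9, -75.0, 4.3]
ee_rot: [179.7, -0.5, 113.9]
force: [0.2, -0.7, -1.4]
gripper_width: 29.8
```

>>> drive_tool(moves=[{"claw":0.6,"dx":0,"dy":0,"dz":-0.4,"yaw":0},{"claw":0.6,"dx":0,"dy":0,"dz":-0.9,"yaw":0},{"claw":0.6,"dx":0,"dy":0,"dz":-1,"yaw":0},{"claw":0.6,"dx":0,"dy":0,"dz":-0.9,"yaw":0}])

```text
time_s: 32.35
ee_pos: [402.5, -75.5, 70.1]
ee_rot: [179.9, -0.6, 113.9]
force: [0.5, -0.2, -1.4]
gripper_width: 29.6
```

```bash
python3 g.py 502 93 70 175.9 11;python3 - <<'E'
from workcell import grab_frame,telemetry
import cv2
f=grab_frame("side")["color"]; cv2.imwrite("pics/side23.png",cv2.resize(f[70:180,150:290],None,fx=5,fy=5,interpolation=cv2.INTER_CUBIC))
E
```

```text
t 32.35 [402.5 -75.5  70.1] [179.85  -0.57 113.87] F [ 0.5 -0.2 -1.4] w 29.6
delta [ 9.950e+01  1.685e+02 -1.000e-01] dyaw 62.03
units [5.69 7.96 0.  ] -7.22 n 11
[0.52 0.72 0.  ] -0.66
[0.44 0.77 0.  ] -0.66
[0.37 0.81 0.  ] -0.66
[0.28 0.84 0.  ] -0.66
[0.2  0.87 0.  ] -0.66
[0.11 0.88 0.  ] -0.66
[0.03 0.89 0.  ] -0.66
[-0.06  0.89  0.  ] -0.66
[-0.15  0.88  0.  ] -0.66
[-0.23  0.86  0.  ] -0.66
[-0.32  0.83  0.  ] -0.66
```

View pics/side23.png

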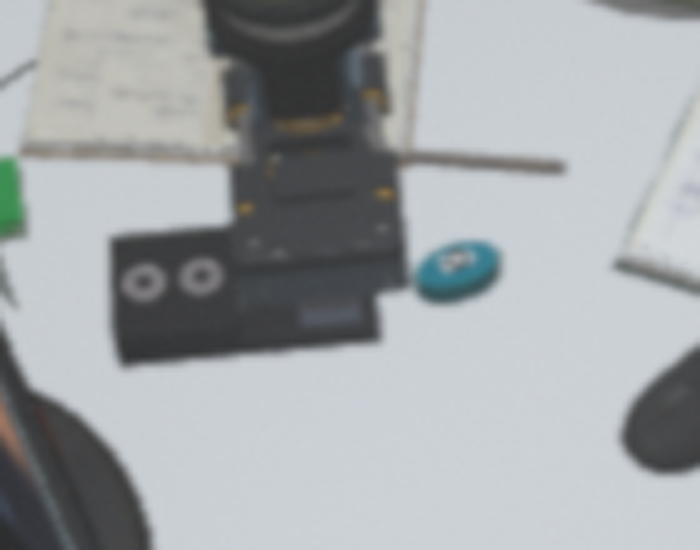

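Lifted level. Carry to the front of the printer.

>>> drive_tool(moves=[{"claw":0.6,"dx":0.45,"dy":0.65,"dz":0,"yaw":-0.4},{"claw":0.6,"dx":0.45,"dy":0.75,"dz":0,"yaw":-0.66},{"claw":0.6,"dx":0.37,"dy":0.81,"dz":0,"yaw":-0.66},{"claw":0.6,"dx":0.3,"dy":0.84,"dz":0,"yaw":-0.66},{"claw":0.6,"dx":0.2,"dy":0.87,"dz":0,"yaw":-0.66}])

```text
time_s: 33.02
ee_pos: [450.7, 3.1, 71.0]
ee_rot: [179.5, -0.3, 141.3]
force: [0.7, 0.1, -2.2]
gripper_width: 29.4
```

```bash
python3 g.py 502 93 65 175.9 6
```

```text
t 33.02 [450.7   3.1  71. ] [179.52  -0.34 141.31] F [ 0.7  0.1 -2.2] w 29.4
delta [51.3 89.9 -6. ] dyaw 34.59
units [0.81 5.11 0.3 ] -4.03 n 6
[0.13 0.85 0.05] -0.67
[0.05 0.86 0.05] -0.67
[-0.04  0.86  0.05] -0.67
[-0.12  0.85  0.05] -0.67
[-0.21  0.84  0.05] -0.67
[-0.29  0.81  0.05] -0.67
```

>>> drive_tool(moves=[{"claw":0.6,"dx":0.13,"dy":0.85,"dz":0.05,"yaw":-0.67},{"claw":0.6,"dx":0.05,"dy":0.86,"dz":0.05,"yaw":-0.67},{"claw":0.6,"dx":-0.04,"dy":0.86,"dz":0.05,"yaw":-0.67},{"claw":0.6,"dx":-0.12,"dy":0.8,"dz":0.05,"yaw":-0.67},{"claw":0.6,"dx":-0.15,"dy":0.6,"dz":0.05,"yaw":-0.6}])

```text
time_s: 33.65
ee_pos: [490.0, 81.0, 61.9]
ee_rot: [179.4, -0.5, 171.2]
force: [-0.6, -0.1, -2.0]
gripper_width: 30.1
```

```bash
python3 g.py 502 93 55 175.9 2
```

```text
t 33.65 [490.   81.   61.9] [179.43  -0.47 171.22] F [-0.6 -0.1 -2. ] w 30.1
delta [12.  12.  -6.9] dyaw 4.68
units [-0.5   0.69  0.35] -0.54 n 2
[-0.25  0.34  0.17] -0.27
[-0.26  0.33  0.17] -0.27
```

>>> drive_tool(moves=[{"claw":0.6,"dx":0,"dy":0.35,"dz":0.1,"yaw":-0.3},{"claw":0.6,"dx":0,"dy":0.2,"dz":0.2,"yaw":-0.24},{"claw":0.6,"dx":0,"dy":0,"dz":0.2,"yaw":0},{"claw":0.6,"dx":0,"dy":0,"dz":0,"yaw":0}])

```text
time_s: 34.15
ee_pos: [490.0, 94.1, 49.3]
ee_rot: [179.4, -0.7, 176.3]
force: [-0.8, -0.4, -1.1]
gripper_width: 29.9
```

```bash
python3 g.py 494 93.4 20 175.9 2;python3 - <<'E'
from workcell import grab_frame,telemetry
import cv2
f=grab_frame("side")["color"]; cv2.imwrite("pics/side24.png",cv2.resize(f[110:240,210:350],None,fx=5,fy=5,interpolation=cv2.INTER_CUBIC))
f=grab_frame("top")["color"]; cv2.imwrite("pics/top24.png",cv2.resize(f[100:220,180:310],None,fx=6,fy=6,interpolation=cv2.INTER_CUBIC))
E
```

```text
t 34.15 [490.   94.1  49.3] [179.44  -0.66 176.28] F [-0.8 -0.4 -1.1] w 29.9
delta [  4.   -0.7 -29.3] dyaw -0.38
units [-0.2  -0.02  1.46] 0.04 n 2
[-0.1  -0.01  0.73] 0.02
[-0.1  -0.01  0.73] 0.02
```

View pics/side24.png

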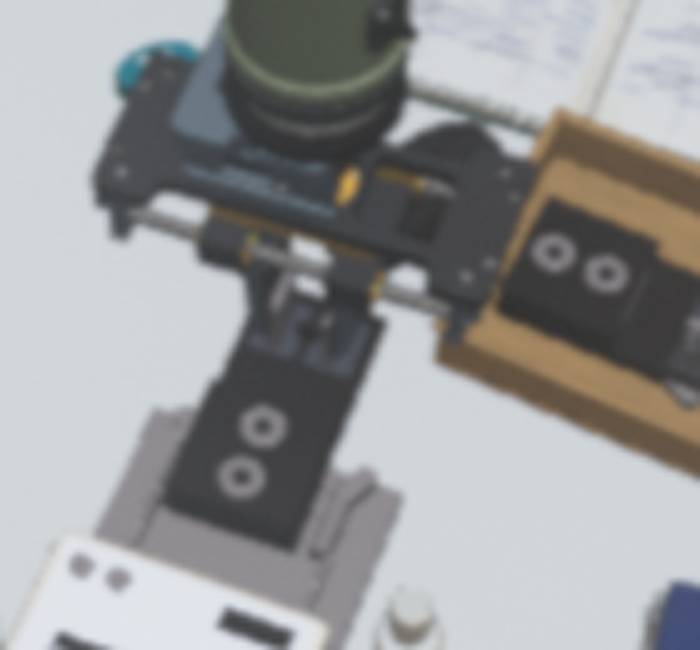

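View pics/top24.png

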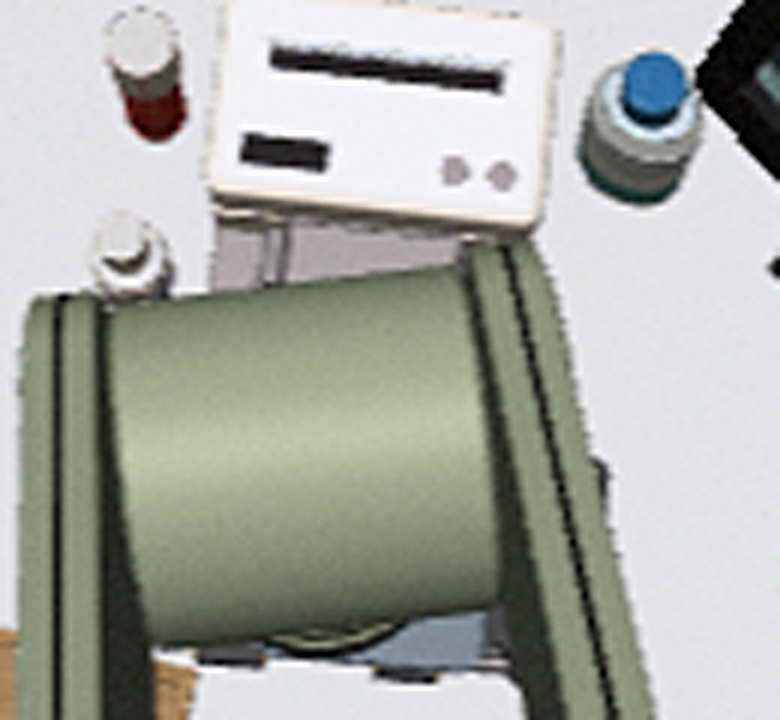

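>>> drive_tool(moves=[{"claw":0.6,"dx":0,"dy":-0.02,"dz":0.6,"yaw":0.04},{"claw":0.6,"dx":0,"dy":0,"dz":0.6,"yaw":0},{"claw":0.6,"dx":0,"dy":0,"dz":0.2,"yaw":0},{"claw":0.6,"dx":0,"dy":0,"dz":0,"yaw":0}])

```text
time_s: 34.75
ee_pos: [489.9, 93.3, 19.6]
ee_rot: [179.4, -0.6, 175.8]
force: [0.1, 0.4, -0.8]
gripper_width: 30.1
```

```bash
python3 g.py 490 93.7 16 175.9 2;python3 - <<'E'
from workcell import grab_frame,telemetry
import cv2
f=grab_frame("side")["color"]; cv2.imwrite("pics/side25.png",cv2.resize(f[150:240,220:310],None,fx=6,fy=6,interpolation=cv2.INTER_CUBIC))
E
```

```text
t 34.75 [489.9  93.3  19.6] [179.44  -0.63 175.82] F [ 0.1  0.4 -0.8] w 30.1
delta [ 0.1  0.4 -3.6] dyaw 0.08
units [-0.01  0.02  0.18] -0.01 n 2
[-0.    0.01  0.09] -0.0
[-0.    0.01  0.09] -0.0
```

View pics/side25.png

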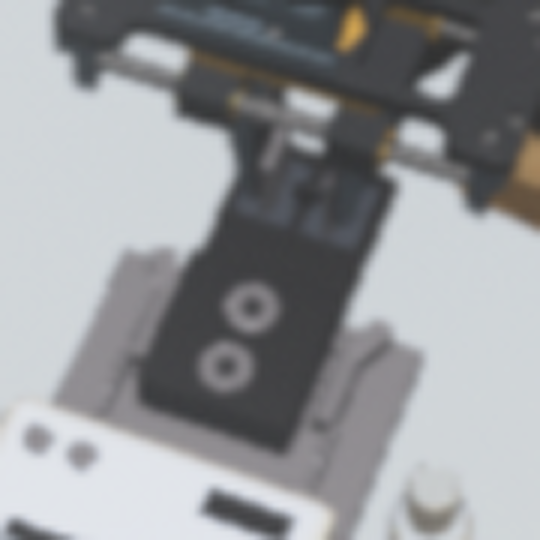

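>>> drive_tool(moves=[{"claw":0.6,"dx":0,"dy":0.02,"dz":0.12,"yaw":0},{"claw":0.6,"dx":-0.2,"dy":0,"dz":0,"yaw":0},{"claw":0.6,"dx":-0.4,"dy":0,"dz":0,"yaw":0},{"claw":0.6,"dx":-0.4,"dy":0,"dz":0,"yaw":0}])

```text
time_s: 35.3
ee_pos: [511.8, 92.5, 17.9]
ee_rot: [179.4, -0.5, 175.8]
force: [0.7, -0.3, -1.8]
gripper_width: 29.6
```

>>> drive_tool(moves=[{"claw":0.6,"dx":-0.3,"dy":0,"dz":0.05,"yaw":0},{"claw":0.6,"dx":-0.4,"dy":0,"dz":0.02,"yaw":0},{"claw":0.6,"dx":-0.4,"dy":0,"dz":0,"yaw":0}])

```text
time_s: 35.67
ee_pos: [535.5, 90.8, 16.3]
ee_rot: [179.4, -0.5, 175.8]
force: [-0.8, 0.6, 1.4]
gripper_width: 30.1
```

>>> drive_tool(moves=[{"claw":0.6,"dx":-0.4,"dy":0,"dz":-0.02,"yaw":0},{"claw":0.6,"dx":-0.4,"dy":0,"dz":-0.01,"yaw":0},{"claw":0.6,"dx":-0.4,"dy":0,"dz":0,"yaw":0}])

```text
time_s: 36.05
ee_pos: [561.5, 88.8, 16.6]
ee_rot: [179.4, -0.5, 175.8]
force: [0.6, -0.4, -1.4]
gripper_width: 29.9
```

>>> drive_tool(moves=[{"claw":0.6,"dx":-0.4,"dy":0,"dz":0,"yaw":0},{"claw":0.6,"dx":-0.35,"dy":0,"dz":0,"yaw":0},{"claw":0.6,"dx":-0.15,"dy":0,"dz":0,"yaw":0}])

```text
time_s: 36.42
ee_pos: [581.0, 87.4, 16.4]
ee_rot: [179.4, -0.5, 175.8]
force: [-1.0, 0.2, 0.2]
gripper_width: 29.8
```

>>> drive_tool(moves=[{"claw":0.6,"dx":-0.15,"dy":0,"dz":0,"yaw":0},{"claw":0.6,"dx":-0.15,"dy":0,"dz":0,"yaw":0},{"claw":0.6,"dx":-0.1,"dy":0,"dz":0,"yaw":0}])

```text
time_s: 36.8
ee_pos: [588.5, 86.9, 16.4]
ee_rot: [179.4, -0.6, 175.8]
force: [-3.3, 1.1, 1.0]
gripper_width: 30.0
```

>>> drive_tool(moves=[{"claw":0.6,"dx":-0.15,"dy":0,"dz":0,"yaw":0}])

```text
time_s: 36.92
ee_pos: [588.4, 87.0, 16.3]
ee_rot: [179.4, -1.0, 175.8]
force: [-10.2, 1.4, 8.8]
gripper_width: 30.4
```

>>> drive_tool(moves=[{"claw":0.6,"dx":0.05,"dy":0,"dz":0,"yaw":0},{"claw":0,"dx":0,"dy":0,"dz":0,"yaw":0},{"claw":-0.4,"dx":0,"dy":0,"dz":0,"yaw":0},{"claw":-0.5,"dx":0,"dy":0,"dz":0,"yaw":0},{"claw":-0.5,"dx":0,"dy":0,"dz":0,"yaw":0}])

```text
time_s: 37.55
ee_pos: [589.3, 86.9, 16.7]
ee_rot: [179.4, -0.7, 175.8]
force: [0.5, -0.1, 0.1]
gripper_width: 66.5
```

>>> drive_tool(moves=[{"claw":-0.5,"dx":0,"dy":0,"dz":-0.3,"yaw":0},{"claw":-0.5,"dx":0,"dy":0,"dz":-0.9,"yaw":0},{"claw":-0.5,"dx":0,"dy":0,"dz":-1,"yaw":0},{"claw":-0.5,"dx":0.5,"dy":0,"dz":-1,"yaw":0},{"claw":-0.5,"dx":1,"dy":0,"dz":-0.3,"yaw":0}])

```text
time_s: 38.17
ee_pos: [559.8, 88.4, 90.3]
ee_rot: [179.4, -0.7, 175.8]
force: [-0.1, 0.1, 0.2]
gripper_width: 68.4
```

>>> drive_tool(moves=[{"claw":-0.5,"dx":1,"dy":0,"dz":-0.3,"yaw":0},{"claw":-0.5,"dx":1,"dy":0,"dz":0,"yaw":0},{"claw":-0.5,"dx":1,"dy":0,"dz":0,"yaw":0},{"claw":-0.5,"dx":1,"dy":0,"dz":0,"yaw":0},{"claw":-0.5,"dx":1,"dy":0,"dz":0,"yaw":0}])

```text
time_s: 38.8
ee_pos: [447.6, 95.7, 97.6]
ee_rot: [179.5, -1.0, 175.8]
force: [0.9, -0.3, -0.3]
gripper_width: 68.6
```

Run:
```python
from workcell import grab_frame,telemetry
import cv2
f=grab_frame("side")["color"]; cv2.imwrite("pics/side26.png",cv2.resize(f[180:270,195:305],None,fx=7,fy=7,interpolation=cv2.INTER_CUBIC))
f=grab_frame("top")["color"]; cv2.imwrite("pics/top26.png",cv2.resize(f[90:180,190:310],None,fx=6,fy=6,interpolation=cv2.INTER_CUBIC));cv2.imwrite("pics/top26f.png",f)
```

View pics/side26.png

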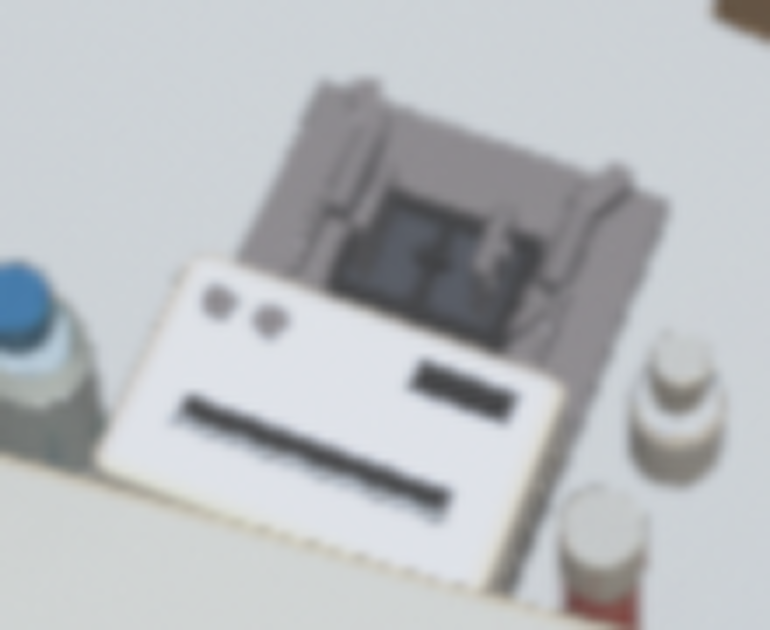

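View pics/top26.png

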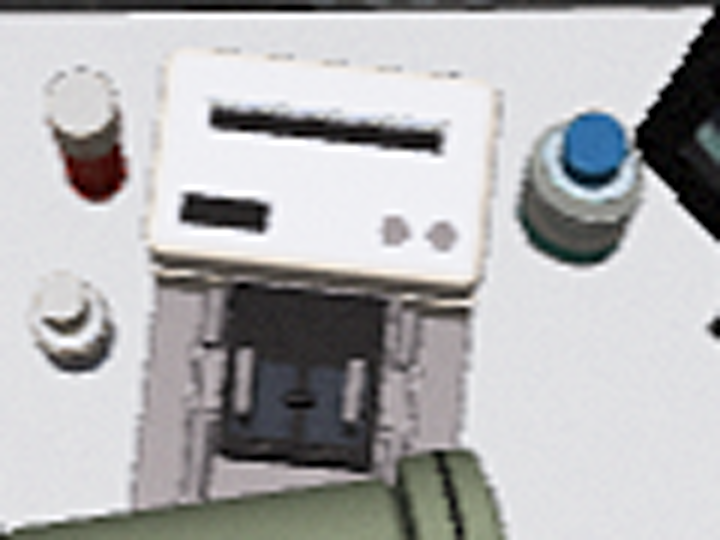

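Run:
```python
from workcell import grab_frame,telemetry
import cv2
f=grab_frame("side")["color"]; cv2.imwrite("pics/side27.png",cv2.resize(f[70:270,170:410],None,fx=3,fy=3,interpolation=cv2.INTER_CUBIC))
a=cv2.imread("pics/top0.png").astype(int);b=cv2.imread("pics/top26f.png").astype(int)
d=abs(a-b).max(2)[90:165,190:312]; print((d>40).sum(), [(int(x)+190,int(y)+90) for y,x in zip(*(d>40).nonzero())][:40])
```

```text
118 [(203, 101), (200, 102), (202, 102), (203, 102), (204, 102), (206, 102), (200, 103), (209, 108), (288, 108), (289, 108), (290, 108), (291, 108), (209, 109), (292, 109), (293, 109), (208, 110), (293, 110), (199, 111), (207, 111), (208, 111), (200, 112), (201, 112), (202, 112), (204, 112), (205, 112), (206, 112), (294, 112), (295, 112), (203, 113), (204, 113), (294, 113), (295, 113), (296, 116), (285, 117), (284, 118), (284, 119), (282, 120), (283, 120), (285, 120), (291, 120)]
```

View pics/side27.png

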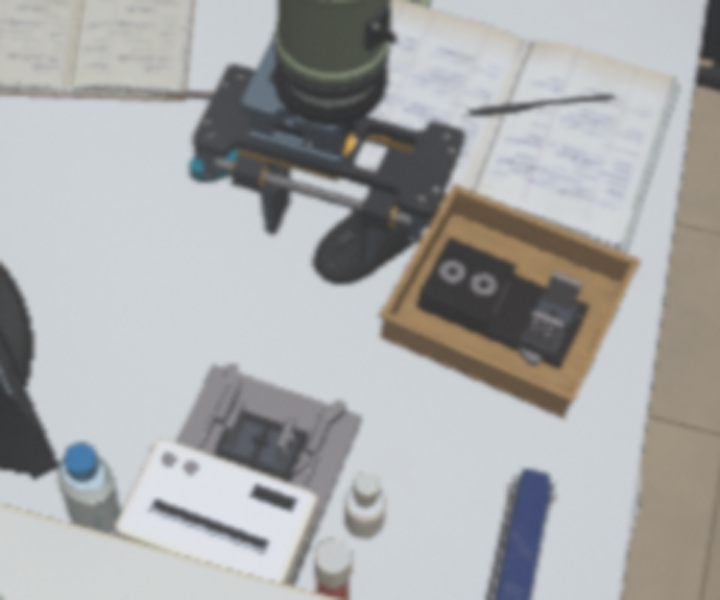

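```bash
python3 -c "
from workcell import job,telemetry
s=telemetry.state();print(s['time_s'],s['force'],s['gripper_width']);print(job.job_done())"
```

```text
38.95 [-0.2896221  -0.44490031  0.65468725] 68.5796780205915
the job is handed in; nothing more can be done
None
```

The job is done and was handed in at about 39 s of the 64 s allowed.

**What I did**
- **Mouse:** I pushed it toward the robot. Its near end is now about 100 mm in front of the printer's deck, beside the tray.
- **Used cassette:** I squeezed its tabs, drew it straight out and laid it flat, right way up, in the tray.
- **Fresh cassette:** I slid it under the hood until it met the back stop (about 10 N), then released it.

**Last checks**
- **Fresh cassette:** The tabs stand as far apart as the used one's did when it was snapped in. It sits about 1.5 mm further back, within the 2 mm play. I did not pull on it to prove the catches.
- **Bottles and glue stick:** All three are standing. Comparing pictures from before and after shows changes of a pixel or less (about 2 mm) at the tops of the gel bottle and glue stick. I took that as noise.
- **Robot:** It was holding nothing and stood clear, with the force reading near zero.

**What went wrong or disagreed**
- **Fingertip height:** The fingertips really sit about 21 mm higher than the reported height. Because of this, my first tries at moving the mouse by gripping it closed too high and mostly slipped off. I found the offset by touching the deck and allowed for it afterwards.
- **Tool tilt:** The tool drifted to a tilt of up to 5°. I corrected it twice by pressing the fingertips lightly against the front edge of the printer's deck (up to about 20 N).

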